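# Fetch the glasses case from behind the bottles on the dresser

### The arm

A 7-joint arm with a two-finger parallel gripper is mounted at the origin on the work surface. World frame = base frame: x ahead of the robot, y to its left, z up, the work surface at z = 0. Lengths are in mm, angles in degrees, forces in N, time in s.
With the tool pointing down it reaches from about 400 to 850 mm from the base axis. Payload 4.5 kg.
Tool frame: the origin (TCP) lies midway between the tips of the shut fingers; the grasp point (between the pads) lies 19 mm behind it; z points along the fingers, y is the line along which they close (so a half turn about z gives the same grasp; the last joint's range is limited). The gripper opens to 88 mm and grips with 3 to 60 N. Pads are 18 mm wide; open, the fingers measure 123 mm over their backs; the gripper's body (75 mm by 187 mm) begins 45 mm behind the grasp point.
Start: joints at [-73.178, 39.483, -11.15, 89.685, 9.013, 51.709, -12.324], TCP at [160.533, 604.055, 238.743] pointing down, gripper open.
Joint ranges: [-172.22, 172.22], [-26.19, 119.32], [-84.43, 86.54], [7.71, 146.69], [-57.33, 237.33], [2.42, 119.75], [-152.13, 152.13]. Speed limits (degrees/s): [147.25, 147.25, 180, 180, 180, 180, 180].

### API

Orientations are given as [roll, pitch, yaw] about the fixed x, y, z axes, in that order (R = Rz(yaw) Ry(pitch) Rx(roll)).
In Python, from rig import manip gives the robot as it stands.
- The arm moves only by the tool move_arm, never from a script. Its argument "moves" is a list of rows, each an object with "delta_pos": the shift along the tool's x, y, z in cm, a list of three; "dr": the turn, a rotation vector about the tool's x, y, z in rad, a list of three. In form: [{"delta_pos": [dx, dy, dz], "dr": [rx, ry, rz]}, ...]. A call has exactly 8 rows; each row is the pose to reach, as a shift and turn from the pose commanded when the call began, along the tool's axes at that moment; what a row does not reach only later rows make up. A row lasts 1/12 s, in which the tool goes at most 41.7 mm and 7.16 degrees, less where a joint would pass 70% of its speed; a pose out of reach is approached as far as the arm can. A call with a gripper value outside its range is refused whole. "grip" is the finger opening in cm, from 0 to 8.81, set as the call begins (left out, the last holds). The fingers move at their own pace and stop on an object; "force" is the grip in N (left out, the last holds). Time passes only in rows, so rows that repeat a pose let the fingers close, or fill a call up. It gives the time, the measured TCP pose, the force, the opening and the grip force at its end, in the units of the state.
- manip.observe(): the state, without advancing time (a new reading comes with each control period).
- manip.read_camera(name): name is "scene" or "top"; returns (picture, depth): 480x640x3 uint8, blue, green, red; 480x640 float32, mm along the optical axis (not along the pixel's ray), 0 where there is no reading.
- manip.camera_model(name): a dict with "fx", "fy", "cx", "cy" (pixels), "T" (4x4, takes a point from camera to world coordinates). Camera axes: x right, y down, z forward; pixel columns grow to the right and rows downward; lengths in mm; the calibration is good to about 2 mm. A picture is of the moment at which its call begins. camera_model takes no time and is no camera call.
- manip.close_job(): hands the job in; it is judged then, once.
The state is a dict: "time": time; "joints": joint angles; "dq": joint speeds; "tau": joint torques, N m; "tcp_pos": TCP position; "eef_rot": TCP orientation; "ft_force": force on the tool from outside, world axes, zero at the start; "torque": the same for the moment, N m; "width": finger opening in mm; "finger_force": force on a finger pad.
Only numpy, scipy, OpenCV 4.12 (cv2) and the standard library are available. Lean on these libraries where they do the work, as an engineer would, in place of code of your own. Each camera call takes 0.05 s, during which the arm holds its last target. There are 200 camera calls.

### The job

The glasses case lies on the marble slab, shut in behind a square bottle, a round can and a flat flask. Stand all three on the cork mat to clear the way, and only then lay the case flat in the wooden tray; after that put the bottle, the can and the flask back on the slab, each upright exactly where it stood before. Leave the tin, the small dish and the clothes brush where they are, and knock nothing over.

Things in the scene. Friction and masses are not known exactly. Their poses are not given: they have to be found in the camera images.
- bottle: Square perfume bottle of amber glass, about 0.2 kg, loose, standing upright: body 46 x 46 mm and 80 mm tall, above it a round black cap 26 mm wide, 94 mm tall in all. Origin: centre of the underside; z up, x and y square to its faces. In the front row on the slab, its x about along the slab's x.
- can: Round aluminium spray can, about 0.15 kg, loose, standing upright: 46 mm in diameter and straight up to 78 mm, above it a white domed cap 44 mm in diameter, 97 mm tall in all. Origin: centre of the underside; z up. In the front row.
- flask: Flat white ceramic flask, about 0.2 kg, loose, standing upright: body 38 mm (its x) by 56 mm (its y), 82 mm tall, rounded edges, above it a steel neck 16 mm wide, 94 mm tall in all. Origin: centre of the underside; z up. In the front row, its x about along the slab's x.
- case: Brown leather-covered hard glasses case, about 0.12 kg, loose, lying behind the front row with its long side along the row: 150 mm long (its x), 44 mm wide (its y), 38 mm tall, rounded edges. The gap between it and the row is about 10 mm, too small for a finger; the row stands taller than it. Origin: centre of the underside; z up.
- stand: Fixed white marble slab on the dresser top, 140 mm (its x) by 250 mm (its y), 12 mm thick, on which the row, the case, the tin and the dish stand. Origin: centre of the underside; z up; x points away from the robot (within 0.2 rad). The row stands at x about -31 mm, y about -66, 0 and 66 mm, in any order; the case at x about 26 mm.
- mat: Fixed cork mat to clear things to, on the left or on the right of the slab, 290 mm (its x) by 120 mm (its y), 4 mm thick. Origin: centre of the underside; z up; x points away from the robot (within 0.2 rad).
- tray: Fixed wooden tray for the case, on the other side of the slab from the mat, open at the top, 240 mm (its x) by 150 mm (its y) outside, rim 22 mm high, walls and floor 6 mm thick. Origin: centre of the underside; z up; x points away from the robot (within 0.2 rad).
- tin: Small round steel tin with a lid, 38 mm in diameter, 20 mm tall, loose, on the slab beyond one end of the case. To be left alone. Origin: centre of the underside.
- dish: Small round white ring dish, 38 mm in diameter, 14 mm tall, loose, on the slab beyond the other end of the case. To be left alone. Origin: centre of the underside.
- brush: Wooden clothes brush with a broad dark-bristled head and a slim handle, lying bristles down on the dresser between the robot and the slab, 170 mm long along its x, 50 mm wide, 33 mm tall, loose. To be left alone. Origin: on the dresser top, under its middle.

How it is judged (in metres and radians):
On the way, in this order (a step that is already met when the one before it is completed fails the run):
1. bottle, can and flask all stand upright on the mat, released, with the case not yet moved (20 mm) (x of bottle in the frame of mat between -0.135 and 0.135 m and y of bottle in the frame of mat between -0.055 and 0.055 m and z of each of bottle, can, flask in the frame of mat below 0.012 m and angle between each of bottle, can, flask's own z axis and vertical below 0.1 rad and contact force between each of bottle, can, flask and the fingers below 0.1 N and x of can in the frame of mat between -0.135 and 0.135 m and y of can in the frame of mat between -0.055 and 0.055 m and x of flask in the frame of mat between -0.135 and 0.135 m and y of flask in the frame of mat between -0.055 and 0.055 m and distance of case from where it was at the start of the episode below 0.02 m), for 0.2 s.
2. the case lies flat in the tray, released, while the three still stand on the mat (x of case in the frame of tray between -0.045 and 0.045 m and y of case in the frame of tray between -0.055 and 0.055 m and z of case in the frame of tray below 0.011 m and angle between each of case, bottle, can, flask's own z axis and vertical below 0.1 rad and contact force between each of case, bottle, can, flask and the fingers below 0.1 N and x of bottle in the frame of mat between -0.135 and 0.135 m and y of bottle in the frame of mat between -0.055 and 0.055 m and z of each of bottle, can, flask in the frame of mat below 0.012 m and x of can in the frame of mat between -0.135 and 0.135 m and y of can in the frame of mat between -0.055 and 0.055 m and x of flask in the frame of mat between -0.135 and 0.135 m and y of flask in the frame of mat between -0.055 and 0.055 m), for 0.2 s.
At the end, for the whole second after the job is handed in: Bottle, can and flask each stand upright (within 0.1 rad) within 15 mm of where they stood at the start, the case lies flat on the floor of the tray, all released and at rest; tin, dish and brush within 20 mm of where they were (distance of each of bottle, can, flask from where it was at the start of the episode below 0.015 m and angle between each of bottle, can, flask, case's own z axis and vertical below 0.1 rad and contact force between each of bottle, can, flask, case and the fingers below 0.1 N and x of case in the frame of tray between -0.045 and 0.045 m and y of case in the frame of tray between -0.055 and 0.055 m and z of case in the frame of tray below 0.011 m and linear speed of each of bottle, can, flask, case below 0.02 m/s and angular speed of each of bottle, can, flask, case below 0.2 rad/s and distance of each of tin, dish, brush from where it was at the start of the episode below 0.02 m); the robot touches nothing.
It fails at once if bottle, can or flask is knocked over (tilted by more than 0.6 rad) (angle between any of bottle, can, flask's own z axis and vertical above 0.6 rad).
It fails at once if the tin is disturbed (moved by more than 20 mm) (distance of tin from where it was at the start of the episode above 0.02 m).
It fails at once if the dish is disturbed (moved by more than 20 mm) (distance of dish from where it was at the start of the episode above 0.02 m).
It fails at once if the brush is disturbed (moved by more than 20 mm) (distance of brush from where it was at the start of the episode above 0.02 m).
It also fails if it takes over 138 s, if anything falls off the work surface, if the arm or the gripper's body presses on something with over 40 N, if the wrist force passes 120 N, or if a joint passes its speed limit or range.

## Working session

There is one attempt and no reset: what is moved stays moved. The work goes in short steps, Python scripts to look and compute and a tool call to move; the robot and the scene stay as the last step left them, time stands still between calls to the robot, and variables do not carry over. Pictures are saved under pics/ and viewed, at most 14 in all, crops included, and the job is handed in when it is done.

Besides the shell and the picture viewer there is one more tool, called after "Call:" as name([rows], argument=value, ...), one row to a line, values as JSON. move_arm: Moves the arm, as the interface text tells. Its arguments: {"type":"object","properties":{"moves":{"type":"array"},"grip":{"type":"number"},"force":{"type":"number"}},"required":["moves"]}

```bash
mkdir -p pics; ls; python3 - <<'E'
from rig import manip
import cv2,numpy as np
s=manip.observe();print({k:np.round(s[k],2) for k in('time','tcp_pos','eef_rot','width')})
for n in('scene','top'):
    im,d=manip.read_camera(n);cv2.imwrite(f'pics/{n}0.png',im);np.save(f'{n}0.npy',d)
    m=manip.camera_model(n);print(n,m['fx'],m['cx'],m['cy'],np.round(m['T'],3).tolist())
E
```

```text
pics
{'time': np.float64(0.0), 'tcp_pos': array([160.46, 603.39, 237.92]), 'eef_rot': array([-1.7989e+02,  1.0000e-02,  1.6512e+02]), 'width': np.float64(88.25)}
scene 589.8986365860487 319.3059729836805 237.03331578459412 [[-0.255, 0.797, -0.547, 1083.105], [0.967, 0.209, -0.147, 154.843], [-0.003, -0.566, -0.824, 894.986], [0.0, 0.0, 0.0, 1.0]]
top 521.8380638780483 324.1676383952932 237.30895661970735 [[-0.142, -0.967, 0.213, 306.365], [-0.99, 0.14, -0.025, 8.813], [-0.005, -0.214, -0.977, 1059.093], [0.0, 0.0, 0.0, 1.0]]
```

View pics/top0.png

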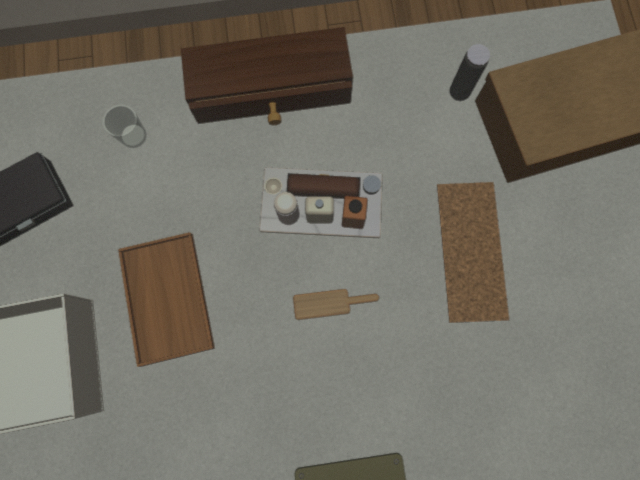

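View pics/scene0.png

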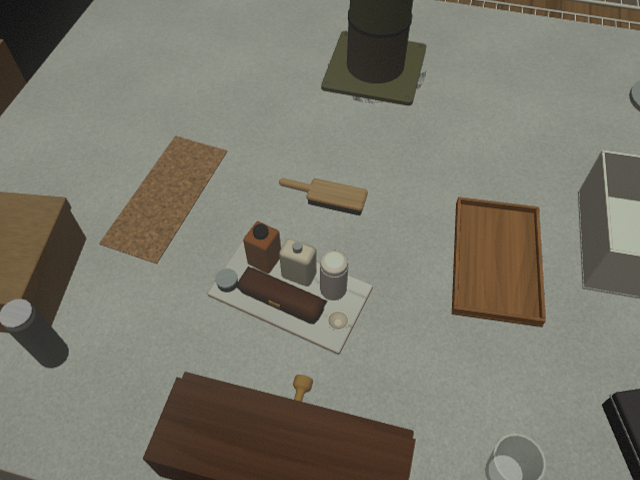

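The top view shows the slab at about (320,203), with the can (286,205), flask (319,208) and bottle (354,211) in the row. The case is behind at (323,186), the tin at (371,184) and the dish at (273,186). The mat is on the right at (472,252), the tray on the left at (166,299) and the brush at (335,303). The scene view agrees. Next I'll measure with both views.

```bash
cat > h.py <<'E'
import cv2,numpy as np
from rig import manip
def cloud(n,d):
    m=manip.camera_model(n);v,u=np.mgrid[:480,:640]
    P=np.stack([(u-m['cx'])/m['fx']*d,(v-m['cy'])/m['fy']*d,d],-1)
    return P@m['T'][:3,:3].T+m['T'][:3,3]
def ray(n,u,v,z):
    m=manip.camera_model(n);r=m['T'][:3,:3]@np.array([(u-m['cx'])/m['fx'],(v-m['cy'])/m['fy'],1]);o=m['T'][:3,3]
    return (o+r*(z-o[2])/r[2])[:2]
def rect(p):
    c,s,a=cv2.minAreaRect(p.astype(np.float32)); return np.round(c,1),np.round(s,1),round(a,1)
E
python3 - <<'E'
from h import *
def blob(m,seed):
    n,l=cv2.connectedComponents(m.astype(np.uint8));return l==l[seed[1],seed[0]]
im={n:cv2.imread(f'pics/{n}0.png') for n in('top','scene')}
W={n:cloud(n,np.load(f'{n}0.npy')) for n in im}
for n in im:
    hsv=cv2.cvtColor(im[n],cv2.COLOR_BGR2HSV)
    S={'top':dict(bottle=(354,206),flask=(319,205),can=(286,200),case=(323,182),tin=(371,184),dish=(273,186),slab=(300,229),mat=(472,252),tray=(166,299),brush=(322,303)),
     'scene':dict(bottle=(261,232),flask=(298,250),can=(333,262),case=(281,294),tin=(226,278),dish=(338,320),slab=(310,325),mat=(165,200),tray=(500,260),brush=(335,195))}[n]
    for k,(u,v) in S.items(): print(n,k,hsv[v,u],np.round(W[n][v,u],0))
# height-band merge, object regions
reg=W['top'][120:330,230:440].reshape(-1,3)
for n in im:
    A=W[n]; 
    for k,lo,hi in(('z>85',85,120),('z>97',98,120),('z40-60',42,58),('18-36',18,40)):
        m=((A[...,2]>lo)&(A[...,2]<hi)&(A[...,0]>350)&(A[...,0]<680)&(abs(A[...,1])<180)).astype(np.uint8)
        c,l,st,_=cv2.connectedComponentsWithStats(m)
        for i in range(1,c):
            if st[i,4]>25: 
                p=A[l==i];print(n,k,st[i].tolist(),rect(p[:,:2]),'z',np.round(np.percentile(p[:,2],[5,50,95]),0))
# flat items by colour contour with rays
for n in im:
    hsv=cv2.cvtColor(im[n],cv2.COLOR_BGR2HSV)
    m=(hsv[...,1]>70)&(hsv[...,0]<25)
    for k,s,z in(('mat',{'top':(472,252),'scene':(165,200)}[n],4),('tray',{'top':(166,299),'scene':(500,260)}[n],22)):
        b=cv2.morphologyEx(m.astype(np.uint8),cv2.MORPH_CLOSE,np.ones((5,5)));b=blob(b,s)
        cs=max(cv2.findContours(b.astype(np.uint8),0,1)[0],key=cv2.contourArea)[:,0]
        q=np.array([ray(n,u,v,z) for u,v in cs]);print(n,k,rect(q))
    m=(hsv[...,1]<40)&(hsv[...,2]>150)
    print(n,'slabpix',m.sum())
E
```

```text
top bottle [10 16 48] [565. -80. 111.]
top flask [101  23 124] [577. -15. 107.]
top can [ 41  12 164] [595.  46. 108.]
top case [ 12 101  71] [639. -31.  52.]
top tin [102  21 122] [ 627. -129.   33.]
top dish [ 29  32 160] [658.  72.  16.]
top slab [ 23   7 150] [559.  29.  12.]
top mat [ 15 110 107] [ 463. -316.    0.]
top tray [ 15 125 100] [455. 315.   6.]
top brush [ 17  95 121] [400.   5.  33.]
scene bottle [30 11 48] [572. -81. 103.]
scene flask [19 31 66] [590. -13. 103.]
scene can [ 41  20 181] [601.  47. 107.]
scene case [ 11 110  74] [646. -28.  48.]
scene tin [ 67  18 129] [ 632. -131.   32.]
scene dish [ 28  35 173] [651.  70.  14.]
scene slab [ 33  17 162] [670.  27.  11.]
scene mat [ 16 109 119] [ 483. -312.    3.]
scene tray [ 15 141 112] [461. 320.   8.]
scene brush [ 19 101 131] [408.   5.  29.]
top z>85 [274, 192, 24, 25, 454] (array([591.4,  47.9]), array([42.8, 43.8]), 37.3) z [ 89. 105. 110.]
top z>85 [305, 197, 29, 19, 529] (array([580.5, -15.1]), array([54.3, 36.6]), 81.7) z [ 87.  94. 106.]
top z>85 [343, 196, 25, 25, 557] (array([566.6, -83.3]), array([45.9,
[... 2711 characters left out ...]
ene 18-36 [215, 269, 113, 56, 886] (array([643.3, -52.8]), array([195.6,  45.5]), 83.4) z [23. 31. 39.]
scene 18-36 [281, 268, 36, 19, 220] (array([598.3, -11.3]), array([26.8, 60.4]), 20.2) z [21. 29. 39.]
scene 18-36 [320, 283, 27, 17, 174] (array([609.3,  50.5]), array([21.2, 44.3]), 10.7) z [19. 29. 39.]
scene 18-36 [327, 311, 23, 20, 261] (array([656.7,  71.3]), array([36.6, 35.2]), 89.8) z [19. 23. 27.]
top mat (array([ 466.6, -314.8]), array([118.8, 288.9]), 84.1)
top tray (array([456.9, 313.1]), array([239.1, 151.9]), 5.5)
top slabpix 8336
scene mat (array([ 469.7, -315.5]), array([120. , 289.1]), 84.2)
scene tray (array([464.9, 312.4]), array([249.4, 152.2]), 5.5)
scene slabpix 9298
```

Both views agree to about 4 mm and the sizes match. Averages:

| Item | x, y (mm) | Yaw (deg) |
|---|---|---|
| Bottle | (568.5, -83) | -14 |
| Flask | (583, -16) | -8 |
| Can | (594, 48) | n/a |
| Case | (638.5, -31) | -11.5 |
| Mat | (468, -315) | -6 |
| Tray | (460, 313) | +5.5 |

The row gaps are too narrow for a finger, so I'll grip each object front to back with the fingertips above the case top (z 50).

```bash
cat > plan.py <<'E'
import sys,json
from h import *
from scipy.spatial.transform import Rotation as R
# usage: plan.py "x,y,z,yaw" ...  -> per-call end shift (cm) and turn (rad) in tool axes
s=manip.observe();p=np.array(s['tcp_pos']);r=R.from_euler('xyz',s['eef_rot'],degrees=True)
print('now',round(s['time'],2),p.round(1),np.round(s['eef_rot'],1),'w',round(s['width'],1),'ft',np.round(s['ft_force'],1),'q',np.round(s['joints'],0))
for a in sys.argv[1:]:
    x=list(map(float,a.split(',')));q=R.from_euler('xyz',[180,0,x[3]],degrees=True)
    print(a,'d',(r.inv().apply(np.array(x[:3])-p)/10).round(1).tolist(),'dr',(r.inv()*q).as_rotvec().round(3).tolist(),'len',round(float(np.linalg.norm(np.array(x[:3])-p))))
    p,r=np.array(x[:3]),q
E
python3 plan.py 300,400,240,135 450,150,240,105 568.5,-83,200,76 568.5,-83,58,76
```

```text
now 0.1 [160.4 603.5 238. ] [-179.9    0.   165.1] w 88.1 ft [-0.1 -0.4  0.4] q [-73.  40. -11.  90.   9.  52. -12.]
300,400,240,135 d [-18.7, -16.1, -0.2] dr [-0.002, 0.001, 0.526] len 247
450,150,240,105 d [-28.3, -7.1, -0.0] dr [0.0, -0.0, 0.524] len 292
568.5,-83,200,76 d [-25.6, 5.4, 4.0] dr [0.0, -0.0, 0.506] len 264
568.5,-83,58,76 d [0.0, -0.0, 14.2] dr [0.0, 0.0, 0.0] len 142
```

Call:
move_arm([
  {"delta_pos":[-2.3,-2,0],"dr":[0,0,0.066]},
  {"delta_pos":[-4.7,-4,0],"dr":[0,0,0.13]},
  {"delta_pos":[-7,-6,0],"dr":[0,0,0.2]},
  {"delta_pos":[-9.4,-8,0],"dr":[0,0,0.26]},
  {"delta_pos":[-11.7,-10,0],"dr":[0,0,0.33]},
  {"delta_pos":[-14,-12,0],"dr":[0,0,0.39]},
  {"delta_pos":[-16.4,-14.1,-0.1],"dr":[0,0,0.46]},
  {"delta_pos":[-18.7,-16.1,-0.2],"dr":[0,0,0.526]},
], grip=8.8, force=20)

```text
time: 0.77
tcp_pos: [300.5, 398.6, 240.5]
eef_rot: [-180.0, 0.0, 134.8]
ft_force: [0.8, -0.3, -0.2]
width: 87.8
finger_force: 0.0
```

Call:
move_arm([
  {"delta_pos":[-3.5,-0.9,0],"dr":[0,0,0.066]},
  {"delta_pos":[-7.1,-1.8,0],"dr":[0,0,0.13]},
  {"delta_pos":[-10.6,-2.7,0],"dr":[0,0,0.2]},
  {"delta_pos":[-14.2,-3.6,0],"dr":[0,0,0.26]},
  {"delta_pos":[-17.7,-4.5,0],"dr":[0,0,0.33]},
  {"delta_pos":[-21.2,-5.3,0],"dr":[0,0,0.39]},
  {"delta_pos":[-24.8,-6.2,0],"dr":[0,0,0.46]},
  {"delta_pos":[-28.3,-7.1,0],"dr":[0,0,0.524]},
])

```text
time: 1.43
tcp_pos: [450.3, 148.2, 240.6]
eef_rot: [-180.0, -0.0, 104.8]
ft_force: [0.2, 0.7, 0.3]
width: 88.0
finger_force: 0.0
```

Call:
move_arm([
  {"delta_pos":[-3.7,0.8,0.5],"dr":[0,0,0.07]},
  {"delta_pos":[-7.4,1.6,1],"dr":[0,0,0.14]},
  {"delta_pos":[-11.1,2.4,1.5],"dr":[0,0,0.21]},
  {"delta_pos":[-14.8,3.2,2],"dr":[0,0,0.28]},
  {"delta_pos":[-18.5,4,2.5],"dr":[0,0,0.35]},
  {"delta_pos":[-22,4.6,3.2],"dr":[0,0,0.42]},
  {"delta_pos":[-24.5,5.2,3.7],"dr":[0,0,0.48]},
  {"delta_pos":[-25.6,5.4,4],"dr":[0,0,0.506]},
])

```text
time: 2.1
tcp_pos: [568.8, -88.1, 199.9]
eef_rot: [179.9, 0.1, 75.5]
ft_force: [0.6, -0.2, 0.4]
width: 87.8
finger_force: 0.0
```

```bash
python3 plan.py 568.5,-83,58,76
```

```text
now 2.1 [568.8 -88.1 199.9] [1.799e+02 1.000e-01 7.550e+01] w 87.8 ft [ 0.6 -0.2  0.4] q [ -1.  39.   9. 101.  -8.  40.  -2.]
568.5,-83,58,76 d [0.5, -0.2, 14.2] dr [0.001, 0.003, -0.008] len 142
```

Call:
move_arm([
  {"delta_pos":[0,0,0.5],"dr":[0,0,0]},
  {"delta_pos":[0,0,1.5],"dr":[0,0,0]},
  {"delta_pos":[0,0,3],"dr":[0,0,0]},
  {"delta_pos":[0,0,4.5],"dr":[0,0,0]},
  {"delta_pos":[0,0,5.5],"dr":[0,0,0]},
  {"delta_pos":[0,0,6],"dr":[0,0,0]},
  {"delta_pos":[0,0,6],"dr":[0,0,0]},
  {"delta_pos":[0,0,6],"dr":[0,0,0]},
])

```text
time: 2.77
tcp_pos: [567.9, -82.4, 140.8]
eef_rot: [-180.0, -0.0, 76.0]
ft_force: [-0.1, 0.2, -0.4]
width: 87.8
finger_force: 0.0
```

```bash
python3 plan.py 568.5,-83,58,76
```

```text
now 2.77 [567.9 -82.4 140.8] [-180.   -0.   76.] w 87.8 ft [-0.1  0.2 -0.4] q [ -0.  44.   7. 104.  -9.  33.  -2.]
568.5,-83,58,76 d [-0.0, 0.1, 8.3] dr [-0.0, -0.0, 0.001] len 83
```

Call:
move_arm([
  {"delta_pos":[0,0,1],"dr":[0,0,0]},
  {"delta_pos":[0,0,2.5],"dr":[0,0,0]},
  {"delta_pos":[0,0,4.5],"dr":[0,0,0]},
  {"delta_pos":[0,0,6.2],"dr":[0,0,0]},
  {"delta_pos":[0,0,7.4],"dr":[0,0,0]},
  {"delta_pos":[0,0,8],"dr":[0,0,0]},
  {"delta_pos":[0,0,8.2],"dr":[0,0,0]},
  {"delta_pos":[0,0,8.2],"dr":[0,0,0]},
])

```text
time: 3.43
tcp_pos: [568.1, -83.4, 58.6]
eef_rot: [180.0, -0.0, 76.0]
ft_force: [0.2, -0.0, 0.4]
width: 87.9
finger_force: 0.0
```

Call:
move_arm([
  {"delta_pos":[0,0,0],"dr":[0,0,0]},
  {"delta_pos":[0,0,0],"dr":[0,0,0]},
  {"delta_pos":[0,0,0],"dr":[0,0,0]},
  {"delta_pos":[0,0,0],"dr":[0,0,0]},
  {"delta_pos":[0,0,0],"dr":[0,0,0]},
  {"delta_pos":[0,0,0],"dr":[0,0,0]},
  {"delta_pos":[0,0,0],"dr":[0,0,0]},
  {"delta_pos":[0,0,0],"dr":[0,0,0]},
], grip=3.5, force=20)

```text
time: 4.1
tcp_pos: [567.9, -83.3, 58.8]
eef_rot: [-180.0, -0.0, 76.0]
ft_force: [-0.1, 0.8, 1.5]
width: 45.8
finger_force: 20.0
```

```bash
python3 plan.py 568.5,-83,58,76
```

```text
now 4.1 [567.9 -83.3  58.8] [-180.   -0.   76.] w 45.8 ft [-0.1  0.8  1.5] q [  1.  51.   5. 106. -10.  23.  -1.]
568.5,-83,58,76 d [0.0, 0.1, 0.1] dr [-0.0, -0.0, -0.001] len 1
```

```bash
python3 plan.py 568.2,-83.3,178,76 563,-205,178,76 557.7,-324.6,178,76  557.7,-324.6,51.3,76
```

```text
now 4.1 [567.9 -83.3  58.8] [-180.   -0.   76.] w 45.8 ft [-0.1  0.8  1.5] q [  1.  51.   5. 106. -10.  23.  -1.]
568.2,-83.3,178,76 d [0.0, 0.0, -11.9] dr [-0.0, -0.0, -0.001] len 119
563,-205,178,76 d [-11.9, 2.4, 0.0] dr [0.0, 0.0, 0.0] len 122
557.7,-324.6,178,76 d [-11.7, 2.4, 0.0] dr [0.0, 0.0, 0.0] len 120
557.7,-324.6,51.3,76 d [0.0, -0.0, 12.7] dr [0.0, 0.0, 0.0] len 127
```

Call:
move_arm([
  {"delta_pos":[0,0,-0.5],"dr":[0,0,0]},
  {"delta_pos":[0,0,-2],"dr":[0,0,0]},
  {"delta_pos":[0,0,-4],"dr":[0,0,0]},
  {"delta_pos":[0,0,-6.5],"dr":[0,0,0]},
  {"delta_pos":[0,0,-9],"dr":[0,0,0]},
  {"delta_pos":[0,0,-11],"dr":[0,0,0]},
  {"delta_pos":[0,0,-11.7],"dr":[0,0,0]},
  {"delta_pos":[0,0,-12],"dr":[0,0,0]},
])

```text
time: 4.77
tcp_pos: [568.5, -83.4, 180.0]
eef_rot: [179.9, -0.0, 76.0]
ft_force: [-0.4, 0.1, -1.5]
width: 45.9
finger_force: 20.0
```

Call:
move_arm([
  {"delta_pos":[-0.5,0.1,0],"dr":[0,0,0]},
  {"delta_pos":[-1.5,0.3,0],"dr":[0,0,0]},
  {"delta_pos":[-3,0.6,0],"dr":[0,0,0]},
  {"delta_pos":[-4.8,1,0],"dr":[0,0,0]},
  {"delta_pos":[-6.6,1.3,0],"dr":[0,0,0]},
  {"delta_pos":[-8.4,1.7,0],"dr":[0,0,0]},
  {"delta_pos":[-10.2,2,0],"dr":[0,0,0]},
  {"delta_pos":[-12,2.4,0],"dr":[0,0,0]},
])

```text
time: 5.43
tcp_pos: [560.5, -207.6, 176.9]
eef_rot: [-179.8, 0.0, 75.9]
ft_force: [-0.3, 0.1, -1.7]
width: 46.1
finger_force: 20.0
```

Call:
move_arm([
  {"delta_pos":[-1.8,0.4,0],"dr":[0,0,0]},
  {"delta_pos":[-3.6,0.7,0],"dr":[0,0,0]},
  {"delta_pos":[-5.4,1.1,0],"dr":[0,0,0]},
  {"delta_pos":[-7.2,1.4,0],"dr":[0,0,0]},
  {"delta_pos":[-9,1.8,0],"dr":[0,0,0]},
  {"delta_pos":[-10.5,2.1,0],"dr":[0,0,0]},
  {"delta_pos":[-11.3,2.3,0],"dr":[0,0,0]},
  {"delta_pos":[-11.7,2.4,0],"dr":[0,0,0]},
])

```text
time: 6.1
tcp_pos: [555.8, -327.1, 177.7]
eef_rot: [-179.9, 0.0, 75.8]
ft_force: [0.2, 0.5, -1.9]
width: 46.0
finger_force: 20.0
```

Call:
move_arm([
  {"delta_pos":[0,0,0.5],"dr":[0,0,0]},
  {"delta_pos":[0,0,2],"dr":[0,0,0]},
  {"delta_pos":[0,0,4],"dr":[0,0,0]},
  {"delta_pos":[0,0,6],"dr":[0,0,0]},
  {"delta_pos":[0,0,8],"dr":[0,0,0]},
  {"delta_pos":[0,0,9.4],"dr":[0,0,0]},
  {"delta_pos":[0,0,10],"dr":[0,0,0]},
  {"delta_pos":[0,0,10],"dr":[0,0,0]},
])

```text
time: 6.77
tcp_pos: [556.4, -322.8, 76.8]
eef_rot: [-179.8, -0.1, 76.1]
ft_force: [-0.0, -1.1, -1.6]
width: 46.0
finger_force: 20.0
```

```bash
python3 plan.py 557.7,-324.6,51.3,76
```

```text
now 6.77 [ 556.4 -322.8   76.8] [-1.798e+02 -1.000e-01  7.610e+01] w 46.0 ft [-0.  -1.1 -1.6] q [24. 53.  4. 93. -6. 34. 18.]
557.7,-324.6,51.3,76 d [-0.1, 0.2, 2.6] dr [-0.004, -0.002, 0.001] len 26
```

Call:
move_arm([
  {"delta_pos":[0,0,0.5],"dr":[0,0,0]},
  {"delta_pos":[0,0,1],"dr":[0,0,0]},
  {"delta_pos":[0,0,1.5],"dr":[0,0,0]},
  {"delta_pos":[0,0,2],"dr":[0,0,0]},
  {"delta_pos":[0,0,2.4],"dr":[0,0,0]},
  {"delta_pos":[0,0,2.6],"dr":[0,0,0]},
  {"delta_pos":[0,0,2.7],"dr":[0,0,0]},
  {"delta_pos":[0,0,2.7],"dr":[0,0,0]},
])

```text
time: 7.43
tcp_pos: [556.9, -324.9, 51.5]
eef_rot: [-180.0, -0.0, 76.0]
ft_force: [0.0, 0.3, -1.4]
width: 45.9
finger_force: 20.0
```

```bash
python3 plan.py 557.7,-324.6,51.3,76
```

```text
now 7.43 [ 556.9 -324.9   51.5] [-180.   -0.   76.] w 45.9 ft [ 0.   0.3 -1.4] q [24. 55.  4. 93. -6. 32. 18.]
557.7,-324.6,51.3,76 d [0.0, 0.1, 0.0] dr [-0.0, -0.0, -0.001] len 1
```

Call:
move_arm([
  {"delta_pos":[0,0,0.05],"dr":[0,0,0]},
  {"delta_pos":[0,0,0.1],"dr":[0,0,0]},
  {"delta_pos":[0,0,0.1],"dr":[0,0,0]},
  {"delta_pos":[0,0,0.1],"dr":[0,0,0]},
  {"delta_pos":[0,0,0.1],"dr":[0,0,0]},
  {"delta_pos":[0,0,0.1],"dr":[0,0,0]},
  {"delta_pos":[0,0,0.1],"dr":[0,0,0]},
  {"delta_pos":[0,0,0.1],"dr":[0,0,0]},
])

```text
time: 8.1
tcp_pos: [557.2, -325.0, 50.8]
eef_rot: [180.0, 0.0, 76.0]
ft_force: [-0.4, 0.8, -0.4]
width: 46.0
finger_force: 20.0
```

Call:
move_arm([
  {"delta_pos":[0,0,0],"dr":[0,0,0]},
  {"delta_pos":[0,0,0],"dr":[0,0,0]},
  {"delta_pos":[0,0,0],"dr":[0,0,0]},
  {"delta_pos":[0,0,0],"dr":[0,0,0]},
  {"delta_pos":[0,0,0],"dr":[0,0,0]},
  {"delta_pos":[0,0,0],"dr":[0,0,0]},
  {"delta_pos":[0,0,0],"dr":[0,0,0]},
  {"delta_pos":[0,0,0],"dr":[0,0,0]},
], grip=7)

```text
time: 8.77
tcp_pos: [557.0, -324.9, 50.7]
eef_rot: [-180.0, -0.0, 76.0]
ft_force: [0.1, 0.1, 0.7]
width: 69.7
finger_force: 0.0
```

Call:
move_arm([
  {"delta_pos":[0,0,-0.5],"dr":[0,0,0]},
  {"delta_pos":[0,0,-2],"dr":[0,0,0]},
  {"delta_pos":[0,0,-4],"dr":[0,0,0]},
  {"delta_pos":[0,0,-6.5],"dr":[0,0,0]},
  {"delta_pos":[0,0,-9],"dr":[0,0,0]},
  {"delta_pos":[0,0,-11.5],"dr":[0,0,0]},
  {"delta_pos":[0,0,-12.6],"dr":[0,0,0]},
  {"delta_pos":[0,0,-13],"dr":[0,0,0]},
])

```text
time: 9.43
tcp_pos: [558.1, -325.7, 183.2]
eef_rot: [179.8, 0.1, 76.0]
ft_force: [0.2, -0.4, 0.1]
width: 70.4
finger_force: 0.0
```

```bash
python3 plan.py 582.8,-16,180,81.7 582.8,-16,59,81.7
```

```text
now 9.43 [ 558.1 -325.7  183.2] [1.798e+02 1.000e-01 7.600e+01] w 70.4 ft [ 0.2 -0.4  0.1] q [23. 45.  6. 90. -6. 46. 17.]
582.8,-16,180,81.7 d [30.6, -5.1, 0.3] dr [0.004, 0.001, -0.1] len 311
582.8,-16,59,81.7 d [0.0, -0.0, 12.1] dr [0.0, 0.0, 0.0] len 121
```

Call:
move_arm([
  {"delta_pos":[1.5,-0.2,0],"dr":[0,0,-0.01]},
  {"delta_pos":[5,-0.8,0],"dr":[0,0,-0.02]},
  {"delta_pos":[9,-1.5,0],"dr":[0,0,-0.03]},
  {"delta_pos":[13,-2.2,0],"dr":[0,0,-0.04]},
  {"delta_pos":[17,-2.8,0],"dr":[0,0,-0.06]},
  {"delta_pos":[21,-3.5,0],"dr":[0,0,-0.07]},
  {"delta_pos":[25,-4.2,0],"dr":[0,0,-0.08]},
  {"delta_pos":[28,-4.7,0],"dr":[0,0,-0.1]},
], grip=8.8)

```text
time: 10.1
tcp_pos: [577.6, -35.7, 178.7]
eef_rot: [-179.7, -0.1, 82.0]
ft_force: [0.7, 0.3, -0.4]
width: 87.9
finger_force: 0.0
```

Call:
move_arm([
  {"delta_pos":[1.5,-0.1,0],"dr":[0,0,0]},
  {"delta_pos":[2.6,-0.1,0],"dr":[0,0,0]},
  {"delta_pos":[2.6,-0.1,1],"dr":[0,0,0]},
  {"delta_pos":[2.6,-0.1,2],"dr":[0,0,0]},
  {"delta_pos":[2.6,-0.1,3],"dr":[0,0,0]},
  {"delta_pos":[2.6,-0.1,4],"dr":[0,0,0]},
  {"delta_pos":[2.6,-0.1,4],"dr":[0,0,0]},
  {"delta_pos":[2.6,-0.1,4],"dr":[0,0,0]},
])

```text
time: 10.77
tcp_pos: [581.3, -17.3, 139.6]
eef_rot: [-179.9, 0.0, 81.6]
ft_force: [0.5, 0.4, 0.1]
width: 88.0
finger_force: 0.0
```

```bash
python3 plan.py 582.8,-16,59,81.7
```

```text
now 10.77 [581.3 -17.3 139.6] [-179.9    0.    81.6] w 88.0 ft [0.5 0.4 0.1] q [ -7.  44.   6. 103.  -8.  34.  -4.]
582.8,-16,59,81.7 d [0.2, 0.1, 8.1] dr [-0.002, 0.001, -0.002] len 81
```

Call:
move_arm([
  {"delta_pos":[0.1,0.1,1],"dr":[0,0,0]},
  {"delta_pos":[0.1,0.1,2.5],"dr":[0,0,0]},
  {"delta_pos":[0.1,0.1,4.5],"dr":[0,0,0]},
  {"delta_pos":[0.1,0.1,6.2],"dr":[0,0,0]},
  {"delta_pos":[0.1,0.1,7.4],"dr":[0,0,0]},
  {"delta_pos":[0.1,0.1,8],"dr":[0,0,0]},
  {"delta_pos":[0.1,0.1,8.2],"dr":[0,0,0]},
  {"delta_pos":[0.1,0.1,8.2],"dr":[0,0,0]},
])

```text
time: 11.43
tcp_pos: [583.4, -15.3, 58.6]
eef_rot: [180.0, -0.0, 81.7]
ft_force: [-0.3, 0.3, 1.0]
width: 88.2
finger_force: 0.0
```

Call:
move_arm([
  {"delta_pos":[0,0,0],"dr":[0,0,0]},
  {"delta_pos":[0,0,0],"dr":[0,0,0]},
  {"delta_pos":[0,0,0],"dr":[0,0,0]},
  {"delta_pos":[0,0,0],"dr":[0,0,0]},
  {"delta_pos":[0,0,0],"dr":[0,0,0]},
  {"delta_pos":[0,0,0],"dr":[0,0,0]},
  {"delta_pos":[0,0,0],"dr":[0,0,0]},
  {"delta_pos":[0,0,0],"dr":[0,0,0]},
], grip=2.5, force=20)

```text
time: 12.1
tcp_pos: [583.0, -15.1, 58.7]
eef_rot: [-180.0, -0.0, 81.7]
ft_force: [-1.1, 0.4, -0.1]
width: 37.8
finger_force: 19.9
```

```bash
python3 plan.py 582.8,-16,180,81.7 525,-165,180,81.7 468,-315,180,81.7 468,-315,51,81.7
```

```text
now 12.1 [583.  -15.1  58.7] [-180.    -0.    81.7] w 37.8 ft [-1.1  0.4 -0.1] q [ -6.  52.   5. 105.  -9.  24.  -3.]
582.8,-16,180,81.7 d [-0.1, -0.0, -12.1] dr [-0.0, -0.0, -0.0] len 121
525,-165,180,81.7 d [-15.6, -3.6, -0.0] dr [0.0, 0.0, 0.0] len 160
468,-315,180,81.7 d [-15.7, -3.5, -0.0] dr [0.0, 0.0, 0.0] len 160
468,-315,51,81.7 d [0.0, -0.0, 12.9] dr [0.0, 0.0, 0.0] len 129
```

Gripped at 37.8 mm (the flask is 38). Lift and carry it to the middle of the mat.

Call:
move_arm([
  {"delta_pos":[0,0,-0.5],"dr":[0,0,0]},
  {"delta_pos":[0,0,-2],"dr":[0,0,0]},
  {"delta_pos":[0,0,-4],"dr":[0,0,0]},
  {"delta_pos":[0,0,-6.5],"dr":[0,0,0]},
  {"delta_pos":[0,0,-9],"dr":[0,0,0]},
  {"delta_pos":[0,0,-11],"dr":[0,0,0]},
  {"delta_pos":[0,0,-11.7],"dr":[0,0,0]},
  {"delta_pos":[0,0,-12],"dr":[0,0,0]},
])

```text
time: 12.77
tcp_pos: [583.9, -15.2, 180.0]
eef_rot: [179.9, -0.0, 81.7]
ft_force: [-1.2, 0.2, -1.6]
width: 37.8
finger_force: 19.9
```

Call:
move_arm([
  {"delta_pos":[-0.5,-0.1,0],"dr":[0,0,0]},
  {"delta_pos":[-1.8,-0.4,0],"dr":[0,0,0]},
  {"delta_pos":[-3.6,-0.8,0],"dr":[0,0,0]},
  {"delta_pos":[-6,-1.4,0],"dr":[0,0,0]},
  {"delta_pos":[-8.4,-1.9,0],"dr":[0,0,0]},
  {"delta_pos":[-10.8,-2.5,0],"dr":[0,0,0]},
  {"delta_pos":[-13.2,-3,0],"dr":[0,0,0]},
  {"delta_pos":[-15.6,-3.6,0],"dr":[0,0,0]},
])

```text
time: 13.43
tcp_pos: [522.8, -166.5, 177.2]
eef_rot: [-179.8, 0.0, 81.6]
ft_force: [1.0, -1.4, -2.0]
width: 37.8
finger_force: 19.9
```

Call:
move_arm([
  {"delta_pos":[-2.4,-0.5,0],"dr":[0,0,0]},
  {"delta_pos":[-4.8,-1.1,0],"dr":[0,0,0]},
  {"delta_pos":[-7.2,-1.6,0],"dr":[0,0,0]},
  {"delta_pos":[-9.6,-2.1,0],"dr":[0,0,0]},
  {"delta_pos":[-12,-2.7,0],"dr":[0,0,0]},
  {"delta_pos":[-14,-3.1,0],"dr":[0,0,0]},
  {"delta_pos":[-15.2,-3.4,0],"dr":[0,0,0]},
  {"delta_pos":[-15.7,-3.5,0],"dr":[0,0,0]},
])

```text
time: 14.1
tcp_pos: [464.9, -317.4, 177.6]
eef_rot: [-179.8, 0.0, 81.4]
ft_force: [0.3, -0.2, -1.0]
width: 38.0
finger_force: 19.9
```

Call:
move_arm([
  {"delta_pos":[0,0,0.5],"dr":[0,0,0]},
  {"delta_pos":[0,0,2],"dr":[0,0,0]},
  {"delta_pos":[0,0,4],"dr":[0,0,0]},
  {"delta_pos":[0,0,6],"dr":[0,0,0]},
  {"delta_pos":[0,0,8],"dr":[0,0,0]},
  {"delta_pos":[0,0,9.4],"dr":[0,0,0]},
  {"delta_pos":[0,0,10],"dr":[0,0,0]},
  {"delta_pos":[0,0,10],"dr":[0,0,0]},
])

```text
time: 14.77
tcp_pos: [467.5, -312.4, 77.0]
eef_rot: [-179.8, -0.1, 81.8]
ft_force: [0.8, -0.2, -1.0]
width: 37.8
finger_force: 19.9
```

Call:
move_arm([
  {"delta_pos":[0,0,0.5],"dr":[0,0,0]},
  {"delta_pos":[0,0,1],"dr":[0,0,0]},
  {"delta_pos":[0,0,1.5],"dr":[0,0,0]},
  {"delta_pos":[0,0,2],"dr":[0,0,0]},
  {"delta_pos":[0,0,2.4],"dr":[0,0,0]},
  {"delta_pos":[0,0,2.6],"dr":[0,0,0]},
  {"delta_pos":[0,0,2.7],"dr":[0,0,0]},
  {"delta_pos":[0,0,2.7],"dr":[0,0,0]},
])

```text
time: 15.43
tcp_pos: [467.7, -314.6, 51.5]
eef_rot: [-180.0, -0.0, 81.7]
ft_force: [0.2, 0.3, -2.0]
width: 37.8
finger_force: 19.9
```

```bash
python3 plan.py 468,-315,51,81.7
```

```text
now 15.43 [ 467.7 -314.6   51.5] [-180.    -0.    81.7] w 37.8 ft [ 0.2  0.3 -2. ] q [ 28.  51.   2. 108.  -4.  21.  24.]
468,-315,51,81.7 d [-0.0, 0.0, 0.0] dr [-0.0, -0.0, -0.0] len 1
```

Call:
move_arm([
  {"delta_pos":[0,0,0.05],"dr":[0,0,0]},
  {"delta_pos":[0,0,0.1],"dr":[0,0,0]},
  {"delta_pos":[0,0,0.1],"dr":[0,0,0]},
  {"delta_pos":[0,0,0.1],"dr":[0,0,0]},
  {"delta_pos":[0,0,0.1],"dr":[0,0,0]},
  {"delta_pos":[0,0,0.1],"dr":[0,0,0]},
  {"delta_pos":[0,0,0.1],"dr":[0,0,0]},
  {"delta_pos":[0,0,0.1],"dr":[0,0,0]},
])

```text
time: 16.1
tcp_pos: [467.8, -314.6, 50.7]
eef_rot: [180.0, -0.0, 81.7]
ft_force: [-0.1, -0.1, -1.6]
width: 38.1
finger_force: 19.9
```

Call:
move_arm([
  {"delta_pos":[0,0,0],"dr":[0,0,0]},
  {"delta_pos":[0,0,0],"dr":[0,0,0]},
  {"delta_pos":[0,0,0],"dr":[0,0,0]},
  {"delta_pos":[0,0,0],"dr":[0,0,0]},
  {"delta_pos":[0,0,0],"dr":[0,0,0]},
  {"delta_pos":[0,0,0],"dr":[0,0,0]},
  {"delta_pos":[0,0,0],"dr":[0,0,0]},
  {"delta_pos":[0,0,0],"dr":[0,0,0]},
], grip=6)

```text
time: 16.77
tcp_pos: [467.8, -314.6, 50.7]
eef_rot: [180.0, -0.0, 81.7]
ft_force: [-0.6, -0.8, -0.4]
width: 59.9
finger_force: 0.0
```

Call:
move_arm([
  {"delta_pos":[0,0,-0.5],"dr":[0,0,0]},
  {"delta_pos":[0,0,-2],"dr":[0,0,0]},
  {"delta_pos":[0,0,-4],"dr":[0,0,0]},
  {"delta_pos":[0,0,-6.5],"dr":[0,0,0]},
  {"delta_pos":[0,0,-9],"dr":[0,0,0]},
  {"delta_pos":[0,0,-11.5],"dr":[0,0,0]},
  {"delta_pos":[0,0,-12.6],"dr":[0,0,0]},
  {"delta_pos":[0,0,-13],"dr":[0,0,0]},
])

```text
time: 17.43
tcp_pos: [468.8, -315.4, 183.3]
eef_rot: [179.8, 0.1, 81.7]
ft_force: [-0.4, 0.6, 0.7]
width: 59.9
finger_force: 0.0
```

```bash
python3 plan.py 520,-170,180,80 594,48,180,78.5 594,48,140,78.5
```

```text
now 17.43 [ 468.8 -315.4  183.3] [1.798e+02 1.000e-01 8.170e+01] w 59.9 ft [-0.4  0.6  0.7] q [ 27.  39.   3. 104.  -3.  37.  24.]
520,-170,180,80 d [15.1, 3.0, 0.3] dr [0.004, 0.002, 0.029] len 154
594,48,180,78.5 d [22.8, 3.5, 0.0] dr [-0.0, -0.0, 0.026] len 230
594,48,140,78.5 d [0.0, -0.0, 4.0] dr [0.0, 0.0, 0.0] len 40
```

Call:
move_arm([
  {"delta_pos":[0.6,0.1,0],"dr":[0,0,0]},
  {"delta_pos":[2,0.4,0],"dr":[0,0,0.01]},
  {"delta_pos":[4,0.8,0],"dr":[0,0,0.01]},
  {"delta_pos":[6,1.2,0],"dr":[0,0,0.01]},
  {"delta_pos":[8,1.6,0],"dr":[0,0,0.02]},
  {"delta_pos":[10,2,0],"dr":[0,0,0.02]},
  {"delta_pos":[12.5,2.5,0],"dr":[0,0,0.03]},
  {"delta_pos":[15.1,3,0],"dr":[0,0,0.029]},
], grip=8.8)

```text
time: 18.1
tcp_pos: [518.5, -168.2, 179.3]
eef_rot: [-179.8, -0.0, 80.0]
ft_force: [0.7, 0.8, -0.3]
width: 87.9
finger_force: 0.0
```

Call:
move_arm([
  {"delta_pos":[3.5,0.5,0],"dr":[0,0,0]},
  {"delta_pos":[7,1.1,0],"dr":[0,0,0.01]},
  {"delta_pos":[10.5,1.6,0],"dr":[0,0,0.01]},
  {"delta_pos":[14,2.1,0],"dr":[0,0,0.01]},
  {"delta_pos":[17.5,2.7,0],"dr":[0,0,0.02]},
  {"delta_pos":[20.5,3.1,0],"dr":[0,0,0.02]},
  {"delta_pos":[22.2,3.4,0],"dr":[0,0,0.026]},
  {"delta_pos":[22.8,3.5,0],"dr":[0,0,0.026]},
])

```text
time: 18.77
tcp_pos: [592.9, 54.5, 179.0]
eef_rot: [-179.9, -0.1, 78.9]
ft_force: [0.2, -0.2, -0.3]
width: 88.0
finger_force: 0.0
```

Call:
move_arm([
  {"delta_pos":[0,0,0.5],"dr":[0,0,0]},
  {"delta_pos":[0,0,1.5],"dr":[0,0,0]},
  {"delta_pos":[0,0,2.5],"dr":[0,0,0]},
  {"delta_pos":[0,0,3.5],"dr":[0,0,0]},
  {"delta_pos":[0,0,4],"dr":[0,0,0]},
  {"delta_pos":[0,0,4],"dr":[0,0,0]},
  {"delta_pos":[0,0,4],"dr":[0,0,0]},
  {"delta_pos":[0,0,4],"dr":[0,0,0]},
])

```text
time: 19.43
tcp_pos: [593.5, 48.6, 140.9]
eef_rot: [180.0, -0.0, 78.5]
ft_force: [0.1, -0.4, -0.1]
width: 87.7
finger_force: 0.0
```

```bash
python3 plan.py 594,48,58.5,78.5
```

```text
now 19.43 [593.5  48.6 140.9] [180.   -0.   78.5] w 87.7 ft [ 0.1 -0.4 -0.1] q [-14.  45.   8. 101. -10.  35. -11.]
594,48,58.5,78.5 d [-0.1, 0.1, 8.2] dr [0.001, -0.0, 0.0] len 82
```

Call:
move_arm([
  {"delta_pos":[0,0,1],"dr":[0,0,0]},
  {"delta_pos":[0,0,2.5],"dr":[0,0,0]},
  {"delta_pos":[0,0,4.5],"dr":[0,0,0]},
  {"delta_pos":[0,0,6.2],"dr":[0,0,0]},
  {"delta_pos":[0,0,7.4],"dr":[0,0,0]},
  {"delta_pos":[0,0,8],"dr":[0,0,0]},
  {"delta_pos":[0,0,8.2],"dr":[0,0,0]},
  {"delta_pos":[0,0,8.2],"dr":[0,0,0]},
])

```text
time: 20.1
tcp_pos: [593.3, 49.0, 58.6]
eef_rot: [-180.0, -0.0, 78.5]
ft_force: [0.1, -0.3, 0.8]
width: 88.2
finger_force: 0.0
```

Call:
move_arm([
  {"delta_pos":[0,0,0],"dr":[0,0,0]},
  {"delta_pos":[0,0,0],"dr":[0,0,0]},
  {"delta_pos":[0,0,0],"dr":[0,0,0]},
  {"delta_pos":[0,0,0],"dr":[0,0,0]},
  {"delta_pos":[0,0,0],"dr":[0,0,0]},
  {"delta_pos":[0,0,0],"dr":[0,0,0]},
  {"delta_pos":[0,0,0],"dr":[0,0,0]},
  {"delta_pos":[0,0,0],"dr":[0,0,0]},
], grip=3.5, force=20)

```text
time: 20.77
tcp_pos: [593.4, 49.0, 58.8]
eef_rot: [180.0, -0.0, 78.5]
ft_force: [-0.4, -0.7, 1.3]
width: 45.6
finger_force: 20.0
```

```bash
python3 plan.py 594,48,180,78.5 485,-128,180,78.5 378.7,-305.6,180,78.5 378.7,-305.6,51,78.5
```

```text
now 20.77 [593.4  49.   58.8] [180.   -0.   78.5] w 45.6 ft [-0.4 -0.7  1.3] q [-13.  52.   6. 102. -11.  26. -10.]
594,48,180,78.5 d [-0.1, 0.1, -12.1] dr [0.0, -0.0, 0.001] len 121
485,-128,180,78.5 d [-19.4, -7.2, -0.0] dr [0.0, 0.0, 0.0] len 207
378.7,-305.6,180,78.5 d [-19.5, -6.9, -0.0] dr [0.0, 0.0, 0.0] len 207
378.7,-305.6,51,78.5 d [0.0, -0.0, 12.9] dr [0.0, 0.0, 0.0] len 129
```

Call:
move_arm([
  {"delta_pos":[0,0,-0.5],"dr":[0,0,0]},
  {"delta_pos":[0,0,-2],"dr":[0,0,0]},
  {"delta_pos":[0,0,-4],"dr":[0,0,0]},
  {"delta_pos":[0,0,-6.5],"dr":[0,0,0]},
  {"delta_pos":[0,0,-9],"dr":[0,0,0]},
  {"delta_pos":[0,0,-11],"dr":[0,0,0]},
  {"delta_pos":[0,0,-11.7],"dr":[0,0,0]},
  {"delta_pos":[0,0,-12],"dr":[0,0,0]},
])

```text
time: 21.43
tcp_pos: [593.8, 49.0, 180.1]
eef_rot: [179.9, -0.1, 78.5]
ft_force: [0.0, -0.2, -0.7]
width: 45.3
finger_force: 20.0
```

Call:
move_arm([
  {"delta_pos":[-0.6,-0.2,0],"dr":[0,0,0]},
  {"delta_pos":[-2,-0.7,0],"dr":[0,0,0]},
  {"delta_pos":[-4.5,-1.7,0],"dr":[0,0,0]},
  {"delta_pos":[-7.5,-2.8,0],"dr":[0,0,0]},
  {"delta_pos":[-10.5,-3.9,0],"dr":[0,0,0]},
  {"delta_pos":[-13.5,-5,0],"dr":[0,0,0]},
  {"delta_pos":[-16.4,-6.1,0],"dr":[0,0,0]},
  {"delta_pos":[-19.4,-7.2,0],"dr":[0,0,0]},
])

```text
time: 22.1
tcp_pos: [481.7, -127.9, 177.2]
eef_rot: [-179.8, 0.0, 78.6]
ft_force: [0.6, -1.3, -0.8]
width: 45.4
finger_force: 20.0
```

Call:
move_arm([
  {"delta_pos":[-3,-1.1,0],"dr":[0,0,0]},
  {"delta_pos":[-6,-2.1,0],"dr":[0,0,0]},
  {"delta_pos":[-9,-3.2,0],"dr":[0,0,0]},
  {"delta_pos":[-12,-4.2,0],"dr":[0,0,0]},
  {"delta_pos":[-15,-5.3,0],"dr":[0,0,0]},
  {"delta_pos":[-17.4,-6.2,0],"dr":[0,0,0]},
  {"delta_pos":[-19,-6.7,0],"dr":[0,0,0]},
  {"delta_pos":[-19.5,-6.9,0],"dr":[0,0,0]},
])

```text
time: 22.77
tcp_pos: [374.3, -306.9, 177.5]
eef_rot: [-179.8, 0.0, 78.2]
ft_force: [-0.5, -0.5, -1.4]
width: 45.6
finger_force: 20.0
```

Call:
move_arm([
  {"delta_pos":[0,0,0.5],"dr":[0,0,0]},
  {"delta_pos":[0,0,2],"dr":[0,0,0]},
  {"delta_pos":[0,0,4],"dr":[0,0,0]},
  {"delta_pos":[0,0,6],"dr":[0,0,0]},
  {"delta_pos":[0,0,8],"dr":[0,0,0]},
  {"delta_pos":[0,0,9.4],"dr":[0,0,0]},
  {"delta_pos":[0,0,10],"dr":[0,0,0]},
  {"delta_pos":[0,0,10],"dr":[0,0,0]},
])

```text
time: 23.43
tcp_pos: [377.7, -302.1, 77.0]
eef_rot: [-179.8, -0.1, 78.7]
ft_force: [-0.6, 0.5, -0.5]
width: 46.0
finger_force: 20.0
```

Call:
move_arm([
  {"delta_pos":[0,0,0.5],"dr":[0,0,0]},
  {"delta_pos":[0,0,1],"dr":[0,0,0]},
  {"delta_pos":[0,0,1.5],"dr":[0,0,0]},
  {"delta_pos":[0,0,2],"dr":[0,0,0]},
  {"delta_pos":[0,0,2.4],"dr":[0,0,0]},
  {"delta_pos":[0,0,2.6],"dr":[0,0,0]},
  {"delta_pos":[0,0,2.7],"dr":[0,0,0]},
  {"delta_pos":[0,0,2.7],"dr":[0,0,0]},
])

```text
time: 24.1
tcp_pos: [377.7, -304.3, 51.5]
eef_rot: [-180.0, -0.0, 78.5]
ft_force: [0.2, 0.3, -1.9]
width: 45.2
finger_force: 20.0
```

```bash
python3 plan.py 378.7,-305.6,50.7,78.5
```

```text
now 24.1 [ 377.7 -304.3   51.5] [-180.    -0.    78.5] w 45.2 ft [ 0.2  0.3 -1.9] q [ 33.  49.   1. 121.  -3.  10.  25.]
378.7,-305.6,50.7,78.5 d [-0.1, 0.1, 0.1] dr [-0.0, -0.0, 0.001] len 2
```

Release, retreat and check with both cameras.

Call:
move_arm([
  {"delta_pos":[0,0,0.05],"dr":[0,0,0]},
  {"delta_pos":[0,0,0.1],"dr":[0,0,0]},
  {"delta_pos":[0,0,0.1],"dr":[0,0,0]},
  {"delta_pos":[0,0,0.1],"dr":[0,0,0]},
  {"delta_pos":[0,0,0.1],"dr":[0,0,0]},
  {"delta_pos":[0,0,0.1],"dr":[0,0,0]},
  {"delta_pos":[0,0,0.1],"dr":[0,0,0]},
  {"delta_pos":[0,0,0.1],"dr":[0,0,0]},
])

```text
time: 24.77
tcp_pos: [377.9, -304.4, 50.8]
eef_rot: [180.0, 0.0, 78.5]
ft_force: [0.1, -0.7, 0.5]
width: 45.3
finger_force: 20.0
```

Call:
move_arm([
  {"delta_pos":[0,0,0],"dr":[0,0,0]},
  {"delta_pos":[0,0,0],"dr":[0,0,0]},
  {"delta_pos":[0,0,0],"dr":[0,0,0]},
  {"delta_pos":[0,0,0],"dr":[0,0,0]},
  {"delta_pos":[0,0,0],"dr":[0,0,0]},
  {"delta_pos":[0,0,0],"dr":[0,0,0]},
  {"delta_pos":[0,0,0],"dr":[0,0,0]},
  {"delta_pos":[0,0,0],"dr":[0,0,0]},
], grip=7)

```text
time: 25.43
tcp_pos: [377.8, -304.2, 50.7]
eef_rot: [-180.0, -0.0, 78.5]
ft_force: [0.1, -0.2, -0.4]
width: 69.7
finger_force: 0.0
```

Call:
move_arm([
  {"delta_pos":[0,0,-0.5],"dr":[0,0,0]},
  {"delta_pos":[0,0,-2],"dr":[0,0,0]},
  {"delta_pos":[0,0,-4],"dr":[0,0,0]},
  {"delta_pos":[0,0,-6.5],"dr":[0,0,0]},
  {"delta_pos":[0,0,-9],"dr":[0,0,0]},
  {"delta_pos":[0,0,-11.5],"dr":[0,0,0]},
  {"delta_pos":[0,0,-12.6],"dr":[0,0,0]},
  {"delta_pos":[0,0,-13],"dr":[0,0,0]},
])

```text
time: 26.1
tcp_pos: [378.5, -304.9, 183.0]
eef_rot: [179.8, 0.1, 78.5]
ft_force: [-0.8, 0.7, -0.3]
width: 69.9
finger_force: 0.0
```

```bash
cat > bands.py <<'E'
import sys
from h import *
tag=sys.argv[1]
for n in('top','scene'):
    im,d=manip.read_camera(n);cv2.imwrite(f'pics/{n}{tag}.png',im);A=cloud(n,d)
    for k,lo,hi in(('>80',80,125),('>95',96,125),('40-60',42,58),('17-40',17,40)):
        m=((A[...,2]>lo)&(A[...,2]<hi)&(A[...,0]>320)&(A[...,0]<690)&(abs(A[...,1])<400)).astype(np.uint8)
        c,l,st,_=cv2.connectedComponentsWithStats(m)
        for i in range(1,c):
            if st[i,4]>45:
                p=A[l==i];print(n,k,st[i].tolist(),*rect(p[:,:2]),'z',np.round(np.percentile(p[:,2],[5,50,95]),0))
E
python3 bands.py 1; python3 plan.py 520,-170,180,79 638.5,-31,180,78.5 638.5,-31,100,78.5 638.5,-31,20,78.5
```

```text
top >80 [466, 185, 25, 24, 525] [ 556.5 -324.1] [47.2 45. ] 74.9 z [ 81.  86. 100.]
top >80 [468, 233, 30, 20, 533] [ 466.2 -314.7] [56.3 37.5] 81.4 z [81. 86. 99.]
top >80 [475, 277, 26, 25, 491] [ 378.1 -304.6] [43.4 43.6] 39.5 z [ 83.  98. 103.]
top >95 [474, 188, 14, 13, 128] [ 557.  -324.7] [24.3 24.1] 66.0 z [ 97.  99. 101.]
top >95 [481, 237, 9, 8, 51] [ 466.5 -314.5] [14.5 13.9] 40.2 z [ 96.  99. 101.]
top >95 [479, 277, 22, 22, 315] [ 378.8 -305.1] [40.3 38. ] 89.0 z [ 96.  99. 103.]
top 40-60 [287, 174, 73, 23, 1349] [637.  -31.2] [146.8  43.8] 78.3 z [45. 49. 53.]
top 40-60 [461, 191, 23, 24, 87] [ 547.8 -311. ] [59.4 30. ] 32.1 z [44. 50. 58.]
top 40-60 [463, 237, 29, 20, 73] [ 456.1 -304.8] [59.7 27.7] 47.0 z [43. 49. 57.]
top 40-60 [470, 282, 14, 21, 56] [ 375.  -288.8] [41.3 14.4] 10.5 z [44. 51. 58.]
top 17-40 [363, 175, 18, 19, 273] [ 627.7 -130.8] [36.9 36.4] 13.9 z [24. 32. 35.]
top 17-40 [265, 178, 18, 17, 202] [654.9  71.1] [35.7 34.5] 33.9 z [18. 23. 29.]
top 17-40 [286, 192, 74, 8, 186] [617.9 -27. ] [149.   10.8] 81.4 z [25. 34. 39.]
top 17-40 [458, 193, 24, 2
[... 1427 characters left out ...]
, 92, 126, 1393] [459.5 314.1] [242.3 151.2] 5.5 z [18. 20. 23.]
scene 17-40 [121, 215, 36, 25, 272] [ 572.9 -316.5] [33.9 61.2] 32.9 z [19. 29. 38.]
scene 17-40 [215, 269, 109, 56, 859] [646.4 -54.2] [193.6  37.5] 78.6 z [22. 31. 39.]
scene 17-40 [327, 311, 23, 20, 278] [657.3  71.3] [35.6 36. ] 19.3 z [18. 22. 26.]
now 26.2 [ 377.9 -304.4  181.3] [179.9   0.   78.5] w 70.2 ft [-1.   0.2 -0. ] q [ 32.  35.   2. 117.  -3.  28.  25.]
520,-170,180,79 d [16.0, 11.3, 0.1] dr [0.001, 0.0, -0.008] len 196
638.5,-31,180,78.5 d [15.9, 9.0, 0.0] dr [-0.0, -0.0, 0.009] len 183
638.5,-31,100,78.5 d [0.0, -0.0, 8.0] dr [0.0, 0.0, 0.0] len 80
638.5,-31,20,78.5 d [0.0, -0.0, 8.0] dr [0.0, 0.0, 0.0] len 80
```

Call:
move_arm([
  {"delta_pos":[0.8,0.6,0],"dr":[0,0,0]},
  {"delta_pos":[2.5,1.8,0],"dr":[0,0,0]},
  {"delta_pos":[4.5,3.2,0],"dr":[0,0,0]},
  {"delta_pos":[6.5,4.6,0],"dr":[0,0,0]},
  {"delta_pos":[9,6.4,0],"dr":[0,0,0]},
  {"delta_pos":[11.5,8.1,0],"dr":[0,0,0]},
  {"delta_pos":[13.7,9.7,0],"dr":[0,0,0]},
  {"delta_pos":[16,11.3,0.1],"dr":[0,0,-0.008]},
], grip=8.8)

```text
time: 26.87
tcp_pos: [521.0, -167.6, 178.3]
eef_rot: [-179.9, -0.0, 79.1]
ft_force: [0.2, -0.3, 0.3]
width: 87.6
finger_force: 0.0
```

Call:
move_arm([
  {"delta_pos":[2.4,1.4,0],"dr":[0,0,0]},
  {"delta_pos":[4.8,2.7,0],"dr":[0,0,0]},
  {"delta_pos":[7.2,4.1,0],"dr":[0,0,0]},
  {"delta_pos":[9.6,5.4,0],"dr":[0,0,0]},
  {"delta_pos":[12,6.8,0],"dr":[0,0,0]},
  {"delta_pos":[14.2,8,0],"dr":[0,0,0.01]},
  {"delta_pos":[15.4,8.7,0],"dr":[0,0,0.01]},
  {"delta_pos":[15.9,9,0],"dr":[0,0,0.013]},
])

```text
time: 27.53
tcp_pos: [639.7, -26.3, 177.6]
eef_rot: [-179.9, -0.1, 78.5]
ft_force: [1.0, 0.7, -0.8]
width: 88.0
finger_force: 0.0
```

Call:
move_arm([
  {"delta_pos":[0,0,0.5],"dr":[0,0,0]},
  {"delta_pos":[0,0,2],"dr":[0,0,0]},
  {"delta_pos":[0,0,4],"dr":[0,0,0]},
  {"delta_pos":[0,0,6],"dr":[0,0,0]},
  {"delta_pos":[0,0,7.5],"dr":[0,0,0]},
  {"delta_pos":[0,0,8],"dr":[0,0,0]},
  {"delta_pos":[0,0,8],"dr":[0,0,0]},
  {"delta_pos":[0,0,8],"dr":[0,0,0]},
])

```text
time: 28.2
tcp_pos: [638.6, -32.0, 99.7]
eef_rot: [-180.0, 0.0, 78.2]
ft_force: [0.1, 0.0, -0.1]
width: 88.0
finger_force: 0.0
```

```bash
python3 plan.py 638.8,-31,20,78.3
```

```text
now 28.2 [638.6 -32.   99.7] [-180.     0.    78.2] w 88.0 ft [ 0.1  0.  -0.1] q [-5. 51.  7. 94. -9. 36. -5.]
638.8,-31,20,78.3 d [0.1, 0.0, 8.0] dr [-0.001, 0.001, -0.002] len 80
```

Call:
move_arm([
  {"delta_pos":[0.1,0,1],"dr":[0,0,0]},
  {"delta_pos":[0.1,0,2.5],"dr":[0,0,0]},
  {"delta_pos":[0.1,0,4.2],"dr":[0,0,0]},
  {"delta_pos":[0.1,0,5.8],"dr":[0,0,0]},
  {"delta_pos":[0.1,0,7],"dr":[0,0,0]},
  {"delta_pos":[0.1,0,7.7],"dr":[0,0,0]},
  {"delta_pos":[0.1,0,8],"dr":[0,0,0]},
  {"delta_pos":[0.1,0,8],"dr":[0,0,0]},
])

```text
time: 28.87
tcp_pos: [639.1, -30.1, 19.4]
eef_rot: [-180.0, 0.0, 78.2]
ft_force: [-0.0, -0.1, -0.0]
width: 87.8
finger_force: 0.0
```

Call:
move_arm([
  {"delta_pos":[0,0,0],"dr":[0,0,0]},
  {"delta_pos":[0,0,0],"dr":[0,0,0]},
  {"delta_pos":[0,0,0],"dr":[0,0,0]},
  {"delta_pos":[0,0,0],"dr":[0,0,0]},
  {"delta_pos":[0,0,0],"dr":[0,0,0]},
  {"delta_pos":[0,0,0],"dr":[0,0,0]},
  {"delta_pos":[0,0,0],"dr":[0,0,0]},
  {"delta_pos":[0,0,0],"dr":[0,0,0]},
], grip=3.5, force=20)

```text
time: 29.53
tcp_pos: [639.1, -30.0, 19.8]
eef_rot: [-180.0, -0.0, 78.3]
ft_force: [-0.6, 0.6, 0.6]
width: 43.8
finger_force: 20.0
```

Call:
move_arm([
  {"delta_pos":[0,0,-0.5],"dr":[0,0,0]},
  {"delta_pos":[0,0,-2],"dr":[0,0,0]},
  {"delta_pos":[0,0,-4],"dr":[0,0,0]},
  {"delta_pos":[0,0,-6],"dr":[0,0,0]},
  {"delta_pos":[0,0,-8],"dr":[0,0,0]},
  {"delta_pos":[0,0,-9.4],"dr":[0,0,0]},
  {"delta_pos":[0,0,-10],"dr":[0,0,0]},
  {"delta_pos":[0,0,-10],"dr":[0,0,0]},
])

```text
time: 30.2
tcp_pos: [640.5, -30.1, 122.1]
eef_rot: [179.8, -0.0, 78.3]
ft_force: [0.3, 0.1, -1.5]
width: 43.7
finger_force: 20.0
```

```bash
python3 plan.py 590,90,120,114 520,205,120,150 458.4,314,120,185.5 458.4,314,15,185.5
```

```text
now 30.2 [640.5 -30.1 122.1] [179.8  -0.   78.3] w 43.7 ft [ 0.3  0.1 -1.5] q [-5. 49.  7. 93. -9. 38. -5.]
590,90,120,114 d [10.7, -7.4, 0.2] dr [0.004, 0.0, -0.624] len 130
520,205,120,150 d [13.4, -1.7, -0.0] dr [-0.0, 0.0, -0.628] len 135
458.4,314,120,185.5 d [10.8, 6.4, 0.0] dr [-0.0, 0.0, -0.62] len 125
458.4,314,15,185.5 d [-0.0, -0.0, 10.5] dr [0.0, 0.0, 0.0] len 105
```

Call:
move_arm([
  {"delta_pos":[0.5,-0.4,0],"dr":[0,0,-0.03]},
  {"delta_pos":[1.6,-1.1,0],"dr":[0,0,-0.1]},
  {"delta_pos":[3,-2.1,0],"dr":[0,0,-0.18]},
  {"delta_pos":[4.5,-3.1,0],"dr":[0,0,-0.26]},
  {"delta_pos":[6,-4.2,0],"dr":[0,0,-0.35]},
  {"delta_pos":[7.5,-5.2,0],"dr":[0,0,-0.44]},
  {"delta_pos":[9.1,-6.3,0],"dr":[0,0,-0.53]},
  {"delta_pos":[10.7,-7.4,0],"dr":[0,0,-0.624]},
])

```text
time: 30.87
tcp_pos: [586.8, 91.0, 118.5]
eef_rot: [-179.9, -0.1, 114.4]
ft_force: [0.3, 0.2, -0.4]
width: 43.7
finger_force: 20.0
```

Call:
move_arm([
  {"delta_pos":[1.7,-0.2,0],"dr":[0,0,-0.08]},
  {"delta_pos":[3.4,-0.4,0],"dr":[0,0,-0.16]},
  {"delta_pos":[5,-0.6,0],"dr":[0,0,-0.24]},
  {"delta_pos":[6.7,-0.9,0],"dr":[0,0,-0.31]},
  {"delta_pos":[8.4,-1.1,0],"dr":[0,0,-0.39]},
  {"delta_pos":[10,-1.3,0],"dr":[0,0,-0.47]},
  {"delta_pos":[11.7,-1.5,0],"dr":[0,0,-0.55]},
  {"delta_pos":[13.4,-1.7,0],"dr":[0,0,-0.628]},
])

```text
time: 31.53
tcp_pos: [516.9, 206.1, 119.0]
eef_rot: [-179.9, -0.1, 150.3]
ft_force: [0.7, -0.2, -1.3]
width: 44.1
finger_force: 20.0
```

Call:
move_arm([
  {"delta_pos":[1.6,1,0],"dr":[0,0,-0.09]},
  {"delta_pos":[3.2,1.9,0],"dr":[0,0,-0.18]},
  {"delta_pos":[4.8,2.8,0],"dr":[0,0,-0.27]},
  {"delta_pos":[6.4,3.8,0],"dr":[0,0,-0.36]},
  {"delta_pos":[8,4.7,0],"dr":[0,0,-0.45]},
  {"delta_pos":[9.5,5.6,0],"dr":[0,0,-0.53]},
  {"delta_pos":[10.5,6.2,0],"dr":[0,0,-0.59]},
  {"delta_pos":[10.8,6.4,0],"dr":[0,0,-0.62]},
])

```text
time: 32.2
tcp_pos: [454.8, 317.2, 119.3]
eef_rot: [179.9, -0.1, -174.1]
ft_force: [-0.3, -0.0, -1.1]
width: 43.8
finger_force: 20.0
```

Call:
move_arm([
  {"delta_pos":[0,0,0.4],"dr":[0,0,0]},
  {"delta_pos":[0,0,1.5],"dr":[0,0,0]},
  {"delta_pos":[0,0,3],"dr":[0,0,0]},
  {"delta_pos":[0,0,4.5],"dr":[0,0,0]},
  {"delta_pos":[0,0,6],"dr":[0,0,0]},
  {"delta_pos":[0,0,7],"dr":[0,0,0]},
  {"delta_pos":[0,0,7.5],"dr":[0,0,0]},
  {"delta_pos":[0,0,7.5],"dr":[0,0,0]},
])

```text
time: 32.87
tcp_pos: [456.7, 313.4, 43.3]
eef_rot: [-179.9, -0.1, -174.6]
ft_force: [0.4, -0.3, -1.4]
width: 43.8
finger_force: 20.0
```

```bash
python3 plan.py 458.4,314,14,185.5
```

```text
now 32.87 [456.7 313.4  43.3] [-1.799e+02 -1.000e-01 -1.746e+02] w 43.8 ft [ 0.4 -0.3 -1.4] q [-32.  52. -11. 109.  25.  22.  32.]
458.4,314,14,185.5 d [-0.2, 0.0, 2.9] dr [-0.002, -0.002, -0.001] len 29
```

Call:
move_arm([
  {"delta_pos":[0,0,0.5],"dr":[0,0,0]},
  {"delta_pos":[0,0,1],"dr":[0,0,0]},
  {"delta_pos":[0,0,1.5],"dr":[0,0,0]},
  {"delta_pos":[0,0,2],"dr":[0,0,0]},
  {"delta_pos":[0,0,2.5],"dr":[0,0,0]},
  {"delta_pos":[0,0,2.8],"dr":[0,0,0]},
  {"delta_pos":[0,0,3],"dr":[0,0,0]},
  {"delta_pos":[0,0,3],"dr":[0,0,0]},
])

```text
time: 33.53
tcp_pos: [456.7, 314.6, 14.3]
eef_rot: [-180.0, -0.0, -174.5]
ft_force: [-0.0, -0.1, -1.2]
width: 44.1
finger_force: 20.0
```

```bash
python3 plan.py 458.4,314,14,185.5
```

```text
now 33.53 [456.7 314.6  14.3] [-180.    -0.  -174.5] w 44.1 ft [-0.  -0.1 -1.2] q [-34.  55. -10. 109.  26.  18.  31.]
458.4,314,14,185.5 d [-0.2, -0.1, 0.0] dr [-0.0, -0.001, 0.0] len 2
```

Call:
move_arm([
  {"delta_pos":[0,0,0.05],"dr":[0,0,0]},
  {"delta_pos":[0,0,0.08],"dr":[0,0,0]},
  {"delta_pos":[0,0,0.08],"dr":[0,0,0]},
  {"delta_pos":[0,0,0.08],"dr":[0,0,0]},
  {"delta_pos":[0,0,0.08],"dr":[0,0,0]},
  {"delta_pos":[0,0,0.08],"dr":[0,0,0]},
  {"delta_pos":[0,0,0.08],"dr":[0,0,0]},
  {"delta_pos":[0,0,0.08],"dr":[0,0,0]},
])

```text
time: 34.2
tcp_pos: [457.0, 314.8, 14.0]
eef_rot: [180.0, 0.0, -174.5]
ft_force: [-0.3, -0.2, -2.0]
width: 43.6
finger_force: 20.0
```

Call:
move_arm([
  {"delta_pos":[0,0,0],"dr":[0,0,0]},
  {"delta_pos":[0,0,0],"dr":[0,0,0]},
  {"delta_pos":[0,0,0],"dr":[0,0,0]},
  {"delta_pos":[0,0,0],"dr":[0,0,0]},
  {"delta_pos":[0,0,0],"dr":[0,0,0]},
  {"delta_pos":[0,0,0],"dr":[0,0,0]},
  {"delta_pos":[0,0,0],"dr":[0,0,0]},
  {"delta_pos":[0,0,0],"dr":[0,0,0]},
], grip=7)

```text
time: 34.87
tcp_pos: [457.0, 314.7, 13.9]
eef_rot: [180.0, 0.0, -174.5]
ft_force: [-0.6, 0.5, 1.5]
width: 70.0
finger_force: 0.0
```

Call:
move_arm([
  {"delta_pos":[0,0,-0.5],"dr":[0,0,0]},
  {"delta_pos":[0,0,-2],"dr":[0,0,0]},
  {"delta_pos":[0,0,-4.5],"dr":[0,0,0]},
  {"delta_pos":[0,0,-7.5],"dr":[0,0,0]},
  {"delta_pos":[0,0,-10.5],"dr":[0,0,0]},
  {"delta_pos":[0,0,-13.5],"dr":[0,0,0]},
  {"delta_pos":[0,0,-15.5],"dr":[0,0,0]},
  {"delta_pos":[0,0,-16.5],"dr":[0,0,0]},
])

```text
time: 35.53
tcp_pos: [457.9, 315.5, 182.1]
eef_rot: [179.8, 0.2, -174.5]
ft_force: [-0.2, 0.6, -0.5]
width: 70.0
finger_force: 0.0
```

```bash
python3 bands.py 2 | grep -E "40-60 \[(1[0-9][0-9], 2[3-9]|4|5)|17-40 \[(118|45)"; python3 plan.py 520,190,180,150 560,40,180,114 520,-130,180,78.5 378,-304.4,180,78.5 378,-304.4,50.8,78.5
```

```text
top 40-60 [461, 191, 24, 23, 89] [ 548.  -311.4] [59.3 29.4] 32.8 z [43. 51. 57.]
top 40-60 [463, 237, 27, 19, 71] [ 456.5 -304.1] [59.  27.6] 45.8 z [43. 49. 57.]
top 40-60 [470, 282, 15, 21, 53] [ 374.5 -289.5] [42.  14.7] 12.8 z [43. 51. 57.]
top 40-60 [153, 290, 23, 43, 433] [426.  310.2] [81.7 37.2] 1.7 z [42. 44. 47.]
top 17-40 [458, 193, 24, 25, 116] [ 548.1 -311.5] [60.4 30.7] 32.9 z [19. 27. 38.]
scene 40-60 [492, 216, 20, 68, 658] [459.5 313.3] [138.   33.1] 4.3 z [42. 43. 45.]
scene 17-40 [453, 197, 93, 126, 1390] [458.8 314.2] [243.1 151. ] 5.4 z [18. 20. 23.]
now 35.63 [457.7 315.3 180.6] [ 179.9    0.2 -174.5] w 70.2 ft [ 0.3 -0.7 -0.3] q [-28.  40. -19. 105.  20.  38.  37.]
520,190,180,150 d [-5.0, -13.1, 0.0] dr [0.003, 0.002, 0.619] len 140
560,40,180,114 d [-11.0, -11.0, -0.0] dr [0.0, -0.0, 0.628] len 155
520,-130,180,78.5 d [-13.9, -10.6, -0.0] dr [-0.0, -0.0, 0.62] len 175
378,-304.4,180,78.5 d [-19.9, -10.4, -0.0] dr [0.0, 0.0, 0.0] len 225
378,-304.4,50.8,78.5 d [0.0, -0.0, 12.9] dr [0.0, 0.0, 0.0] len 129
```

The case top is at z 44 (6 + 38), so it lies flat and centred in the tray. Now the can goes back.

Call:
move_arm([
  {"delta_pos":[-0.3,-0.7,0],"dr":[0,0,0.03]},
  {"delta_pos":[-0.8,-2,0],"dr":[0,0,0.1]},
  {"delta_pos":[-1.4,-3.7,0],"dr":[0,0,0.18]},
  {"delta_pos":[-2.1,-5.5,0],"dr":[0,0,0.26]},
  {"delta_pos":[-2.8,-7.4,0],"dr":[0,0,0.35]},
  {"delta_pos":[-3.5,-9.2,0],"dr":[0,0,0.44]},
  {"delta_pos":[-4.2,-11.1,0],"dr":[0,0,0.53]},
  {"delta_pos":[-5,-13.1,0],"dr":[0,0,0.619]},
])

```text
time: 36.3
tcp_pos: [518.5, 187.2, 176.9]
eef_rot: [-179.8, -0.1, 149.7]
ft_force: [-0.1, -0.5, 0.5]
width: 69.6
finger_force: 0.0
```

Call:
move_arm([
  {"delta_pos":[-1.4,-1.4,0],"dr":[0,0,0.08]},
  {"delta_pos":[-2.8,-2.8,0],"dr":[0,0,0.16]},
  {"delta_pos":[-4.1,-4.1,0],"dr":[0,0,0.24]},
  {"delta_pos":[-5.5,-5.5,0],"dr":[0,0,0.31]},
  {"delta_pos":[-6.9,-6.9,0],"dr":[0,0,0.39]},
  {"delta_pos":[-8.2,-8.2,0],"dr":[0,0,0.47]},
  {"delta_pos":[-9.6,-9.6,0],"dr":[0,0,0.55]},
  {"delta_pos":[-11,-11,0],"dr":[0,0,0.628]},
])

```text
time: 36.97
tcp_pos: [559.4, 37.0, 177.9]
eef_rot: [-179.9, -0.0, 113.7]
ft_force: [-0.7, -0.3, 0.5]
width: 69.8
finger_force: 0.0
```

Call:
move_arm([
  {"delta_pos":[-1.7,-1.3,0],"dr":[0,0,0.08]},
  {"delta_pos":[-3.5,-2.7,0],"dr":[0,0,0.16]},
  {"delta_pos":[-5.2,-4,0],"dr":[0,0,0.24]},
  {"delta_pos":[-7,-5.3,0],"dr":[0,0,0.31]},
  {"delta_pos":[-8.7,-6.6,0],"dr":[0,0,0.39]},
  {"delta_pos":[-10.4,-7.9,0],"dr":[0,0,0.47]},
  {"delta_pos":[-12.2,-9.3,0],"dr":[0,0,0.55]},
  {"delta_pos":[-13.9,-10.6,0],"dr":[0,0,0.62]},
])

```text
time: 37.63
tcp_pos: [518.9, -133.4, 178.5]
eef_rot: [-180.0, 0.0, 78.1]
ft_force: [0.2, 0.2, -0.8]
width: 69.8
finger_force: 0.0
```

Call:
move_arm([
  {"delta_pos":[-2.8,-1.5,0],"dr":[0,0,0]},
  {"delta_pos":[-6,-3.1,0],"dr":[0,0,0]},
  {"delta_pos":[-9.2,-4.8,0],"dr":[0,0,0]},
  {"delta_pos":[-12.4,-6.5,0],"dr":[0,0,0]},
  {"delta_pos":[-15.4,-8,0],"dr":[0,0,0]},
  {"delta_pos":[-17.8,-9.3,0],"dr":[0,0,0]},
  {"delta_pos":[-19.3,-10.1,0],"dr":[0,0,0]},
  {"delta_pos":[-19.9,-10.4,0],"dr":[0,0,0]},
])

```text
time: 38.3
tcp_pos: [375.0, -309.0, 178.6]
eef_rot: [-179.9, 0.1, 78.1]
ft_force: [0.7, 0.0, -0.2]
width: 70.3
finger_force: 0.0
```

Call:
move_arm([
  {"delta_pos":[0,0,0],"dr":[0,0,0]},
  {"delta_pos":[0,0,0.5],"dr":[0,0,0]},
  {"delta_pos":[0,0,1.5],"dr":[0,0,0]},
  {"delta_pos":[0,0,2.5],"dr":[0,0,0]},
  {"delta_pos":[0,0,3.5],"dr":[0,0,0]},
  {"delta_pos":[0,0,4],"dr":[0,0,0]},
  {"delta_pos":[0,0,4],"dr":[0,0,0]},
  {"delta_pos":[0,0,4],"dr":[0,0,0]},
])

```text
time: 38.97
tcp_pos: [378.8, -304.7, 138.6]
eef_rot: [-180.0, -0.0, 78.6]
ft_force: [-0.1, -0.0, -0.3]
width: 70.1
finger_force: 0.0
```

```bash
python3 plan.py 378,-304.4,50.8,78.5
```

```text
now 38.97 [ 378.8 -304.7  138.6] [-180.    -0.    78.6] w 70.1 ft [-0.1 -0.  -0.3] q [ 32.  39.   2. 119.  -3.  22.  25.]
378,-304.4,50.8,78.5 d [0.0, -0.1, 8.8] dr [-0.0, -0.001, 0.002] len 88
```

Call:
move_arm([
  {"delta_pos":[0,-0.05,1],"dr":[0,0,0]},
  {"delta_pos":[0,-0.1,2.5],"dr":[0,0,0]},
  {"delta_pos":[0,-0.1,4.5],"dr":[0,0,0]},
  {"delta_pos":[0,-0.1,6.5],"dr":[0,0,0]},
  {"delta_pos":[0,-0.1,7.8],"dr":[0,0,0]},
  {"delta_pos":[0,-0.1,8.5],"dr":[0,0,0]},
  {"delta_pos":[0,-0.1,8.8],"dr":[0,0,0]},
  {"delta_pos":[0,-0.1,8.8],"dr":[0,0,0]},
])

```text
time: 39.63
tcp_pos: [377.4, -305.3, 50.9]
eef_rot: [180.0, -0.0, 78.6]
ft_force: [-1.0, 0.9, -0.0]
width: 69.9
finger_force: 0.0
```

Call:
move_arm([
  {"delta_pos":[0,0,0],"dr":[0,0,0]},
  {"delta_pos":[0,0,0],"dr":[0,0,0]},
  {"delta_pos":[0,0,0],"dr":[0,0,0]},
  {"delta_pos":[0,0,0],"dr":[0,0,0]},
  {"delta_pos":[0,0,0],"dr":[0,0,0]},
  {"delta_pos":[0,0,0],"dr":[0,0,0]},
  {"delta_pos":[0,0,0],"dr":[0,0,0]},
  {"delta_pos":[0,0,0],"dr":[0,0,0]},
], grip=3.5, force=20)

```text
time: 40.3
tcp_pos: [377.6, -305.7, 51.4]
eef_rot: [179.9, 0.0, 78.5]
ft_force: [-0.1, 0.3, 5.8]
width: 45.7
finger_force: 20.0
```

Call:
move_arm([
  {"delta_pos":[0,0,-0.5],"dr":[0,0,0]},
  {"delta_pos":[0,0,-2],"dr":[0,0,0]},
  {"delta_pos":[0,0,-4],"dr":[0,0,0]},
  {"delta_pos":[0,0,-6.5],"dr":[0,0,0]},
  {"delta_pos":[0,0,-9],"dr":[0,0,0]},
  {"delta_pos":[0,0,-11.5],"dr":[0,0,0]},
  {"delta_pos":[0,0,-12.6],"dr":[0,0,0]},
  {"delta_pos":[0,0,-13],"dr":[0,0,0]},
])

```text
time: 40.97
tcp_pos: [377.6, -305.9, 182.9]
eef_rot: [179.8, 0.1, 78.5]
ft_force: [-0.6, -0.0, -1.0]
width: 45.5
finger_force: 20.0
```

```bash
python3 plan.py 485,-128,180,78.5 593.6,48.7,180,78.5 593.6,48.7,59.3,78.5
```

```text
now 40.97 [ 377.6 -305.9  182.9] [1.798e+02 1.000e-01 7.850e+01] w 45.5 ft [-0.6 -0.  -1. ] q [ 32.  34.   2. 117.  -3.  28.  25.]
485,-128,180,78.5 d [19.6, 7.0, 0.3] dr [0.003, 0.001, 0.0] len 208
593.6,48.7,180,78.5 d [19.5, 7.1, 0.0] dr [0.0, 0.0, 0.0] len 207
593.6,48.7,59.3,78.5 d [0.0, -0.0, 12.1] dr [0.0, 0.0, 0.0] len 121
```

Call:
move_arm([
  {"delta_pos":[0.6,0.2,0],"dr":[0,0,0]},
  {"delta_pos":[2,0.7,0],"dr":[0,0,0]},
  {"delta_pos":[4.5,1.6,0],"dr":[0,0,0]},
  {"delta_pos":[7.5,2.7,0],"dr":[0,0,0]},
  {"delta_pos":[10.5,3.8,0],"dr":[0,0,0]},
  {"delta_pos":[13.5,4.8,0],"dr":[0,0,0]},
  {"delta_pos":[16.5,5.9,0],"dr":[0,0,0]},
  {"delta_pos":[19.6,7,0],"dr":[0,0,0]},
])

```text
time: 41.63
tcp_pos: [484.2, -125.1, 179.4]
eef_rot: [-179.8, -0.0, 78.6]
ft_force: [-0.9, 0.7, -1.0]
width: 45.4
finger_force: 20.0
```

Call:
move_arm([
  {"delta_pos":[3,1.1,0],"dr":[0,0,0]},
  {"delta_pos":[6,2.2,0],"dr":[0,0,0]},
  {"delta_pos":[9,3.3,0],"dr":[0,0,0]},
  {"delta_pos":[12,4.4,0],"dr":[0,0,0]},
  {"delta_pos":[15,5.5,0],"dr":[0,0,0]},
  {"delta_pos":[17.4,6.3,0],"dr":[0,0,0]},
  {"delta_pos":[19,6.9,0],"dr":[0,0,0]},
  {"delta_pos":[19.5,7.1,0],"dr":[0,0,0]},
])

```text
time: 42.3
tcp_pos: [593.1, 54.8, 178.9]
eef_rot: [-179.9, -0.1, 78.9]
ft_force: [0.4, 0.0, -1.5]
width: 45.3
finger_force: 20.0
```

Call:
move_arm([
  {"delta_pos":[0,0,0.5],"dr":[0,0,0]},
  {"delta_pos":[0,0,2],"dr":[0,0,0]},
  {"delta_pos":[0,0,4],"dr":[0,0,0]},
  {"delta_pos":[0,0,6],"dr":[0,0,0]},
  {"delta_pos":[0,0,8],"dr":[0,0,0]},
  {"delta_pos":[0,0,9],"dr":[0,0,0]},
  {"delta_pos":[0,0,9.5],"dr":[0,0,0]},
  {"delta_pos":[0,0,9.5],"dr":[0,0,0]},
])

```text
time: 42.97
tcp_pos: [591.7, 48.5, 84.7]
eef_rot: [-179.8, 0.1, 78.5]
ft_force: [-0.7, -0.4, -0.4]
width: 45.5
finger_force: 20.0
```

```bash
python3 plan.py 593.6,48.3,59,78.5
```

```text
now 42.97 [591.7  48.5  84.7] [-1.798e+02  1.000e-01  7.850e+01] w 45.5 ft [-0.7 -0.4 -0.4] q [-13.  50.   7. 102. -11.  29. -11.]
593.6,48.3,59,78.5 d [0.0, 0.2, 2.6] dr [-0.003, 0.001, -0.001] len 26
```

Call:
move_arm([
  {"delta_pos":[0,0,0.5],"dr":[0,0,0]},
  {"delta_pos":[0,0.1,1],"dr":[0,0,0]},
  {"delta_pos":[0,0.1,1.5],"dr":[0,0,0]},
  {"delta_pos":[0,0.1,2],"dr":[0,0,0]},
  {"delta_pos":[0,0.1,2.3],"dr":[0,0,0]},
  {"delta_pos":[0,0.1,2.5],"dr":[0,0,0]},
  {"delta_pos":[0,0.1,2.6],"dr":[0,0,0]},
  {"delta_pos":[0,0.1,2.6],"dr":[0,0,0]},
])

```text
time: 43.63
tcp_pos: [594.0, 49.7, 59.7]
eef_rot: [-180.0, -0.0, 78.5]
ft_force: [-0.1, 0.0, -1.3]
width: 45.6
finger_force: 20.0
```

```bash
python3 plan.py 593.6,48.3,59,78.5
```

```text
now 43.63 [594.   49.7  59.7] [-180.    -0.    78.5] w 45.6 ft [-0.1  0.  -1.3] q [-13.  52.   6. 102. -11.  26. -10.]
593.6,48.3,59,78.5 d [-0.1, -0.0, 0.1] dr [-0.0, -0.0, 0.001] len 2
```

Call:
move_arm([
  {"delta_pos":[-0.1,0,0.03],"dr":[0,0,0]},
  {"delta_pos":[-0.1,0,0.06],"dr":[0,0,0]},
  {"delta_pos":[-0.1,0,0.08],"dr":[0,0,0]},
  {"delta_pos":[-0.1,0,0.08],"dr":[0,0,0]},
  {"delta_pos":[-0.1,0,0.08],"dr":[0,0,0]},
  {"delta_pos":[-0.1,0,0.08],"dr":[0,0,0]},
  {"delta_pos":[-0.1,0,0.08],"dr":[0,0,0]},
  {"delta_pos":[-0.1,0,0.08],"dr":[0,0,0]},
])

```text
time: 44.3
tcp_pos: [593.9, 48.4, 59.5]
eef_rot: [180.0, -0.0, 78.5]
ft_force: [-0.3, -0.3, 5.7]
width: 45.6
finger_force: 20.0
```

Call:
move_arm([
  {"delta_pos":[0,0,0],"dr":[0,0,0]},
  {"delta_pos":[0,0,0],"dr":[0,0,0]},
  {"delta_pos":[0,0,0],"dr":[0,0,0]},
  {"delta_pos":[0,0,0],"dr":[0,0,0]},
  {"delta_pos":[0,0,0],"dr":[0,0,0]},
  {"delta_pos":[0,0,0],"dr":[0,0,0]},
  {"delta_pos":[0,0,0],"dr":[0,0,0]},
  {"delta_pos":[0,0,0],"dr":[0,0,0]},
], grip=7)

```text
time: 44.97
tcp_pos: [593.8, 48.7, 59.1]
eef_rot: [-180.0, -0.0, 78.5]
ft_force: [0.1, 0.3, -0.1]
width: 70.0
finger_force: 0.0
```

Call:
move_arm([
  {"delta_pos":[0,0,-0.5],"dr":[0,0,0]},
  {"delta_pos":[0,0,-2],"dr":[0,0,0]},
  {"delta_pos":[0,0,-4],"dr":[0,0,0]},
  {"delta_pos":[0,0,-6.5],"dr":[0,0,0]},
  {"delta_pos":[0,0,-9],"dr":[0,0,0]},
  {"delta_pos":[0,0,-11],"dr":[0,0,0]},
  {"delta_pos":[0,0,-11.8],"dr":[0,0,0]},
  {"delta_pos":[0,0,-12],"dr":[0,0,0]},
])

```text
time: 45.63
tcp_pos: [594.8, 48.7, 181.0]
eef_rot: [179.8, -0.1, 78.5]
ft_force: [0.6, -0.7, -0.3]
width: 70.1
finger_force: 0.0
```

```bash
python3 plan.py 525,-145,180,80 467.8,-314.6,180,81.7 467.8,-314.6,140,81.7
```

```text
now 45.63 [594.8  48.7 181. ] [ 1.798e+02 -1.000e-01  7.850e+01] w 70.1 ft [ 0.6 -0.7 -0.3] q [-14.  42.   9.  99.  -9.  40. -12.]
525,-145,180,80 d [-20.4, -3.0, 0.1] dr [0.003, -0.001, -0.026] len 206
467.8,-314.6,180,81.7 d [-17.7, -2.7, -0.0] dr [0.0, 0.0, -0.03] len 179
467.8,-314.6,140,81.7 d [0.0, -0.0, 4.0] dr [0.0, 0.0, 0.0] len 40
```

Call:
move_arm([
  {"delta_pos":[-0.8,-0.1,0],"dr":[0,0,0]},
  {"delta_pos":[-2.5,-0.4,0],"dr":[0,0,0]},
  {"delta_pos":[-5,-0.7,0],"dr":[0,0,-0.01]},
  {"delta_pos":[-8,-1.2,0],"dr":[0,0,-0.01]},
  {"delta_pos":[-11,-1.6,0],"dr":[0,0,-0.02]},
  {"delta_pos":[-14,-2.1,0],"dr":[0,0,-0.02]},
  {"delta_pos":[-17.2,-2.5,0],"dr":[0,0,-0.02]},
  {"delta_pos":[-20.4,-3,0],"dr":[0,0,-0.026]},
])

```text
time: 46.3
tcp_pos: [521.8, -146.8, 177.5]
eef_rot: [-179.8, 0.0, 80.0]
ft_force: [1.5, -0.3, -0.3]
width: 70.1
finger_force: 0.0
```

Call:
move_arm([
  {"delta_pos":[-3,-0.5,0],"dr":[0,0,0]},
  {"delta_pos":[-6,-0.9,0],"dr":[0,0,-0.01]},
  {"delta_pos":[-9,-1.4,0],"dr":[0,0,-0.01]},
  {"delta_pos":[-12,-1.8,0],"dr":[0,0,-0.02]},
  {"delta_pos":[-14.6,-2.2,0],"dr":[0,0,-0.02]},
  {"delta_pos":[-16.5,-2.5,0],"dr":[0,0,-0.03]},
  {"delta_pos":[-17.4,-2.7,0],"dr":[0,0,-0.03]},
  {"delta_pos":[-17.7,-2.7,0],"dr":[0,0,-0.03]},
])

```text
time: 46.97
tcp_pos: [464.3, -316.7, 177.8]
eef_rot: [-179.8, -0.0, 81.5]
ft_force: [0.0, 0.6, -0.4]
width: 70.4
finger_force: 0.0
```

Call:
move_arm([
  {"delta_pos":[0,0,0],"dr":[0,0,0]},
  {"delta_pos":[0,0,0.5],"dr":[0,0,0]},
  {"delta_pos":[0,0,1.5],"dr":[0,0,0]},
  {"delta_pos":[0,0,2.5],"dr":[0,0,0]},
  {"delta_pos":[0,0,3.5],"dr":[0,0,0]},
  {"delta_pos":[0,0,4],"dr":[0,0,0]},
  {"delta_pos":[0,0,4],"dr":[0,0,0]},
  {"delta_pos":[0,0,4],"dr":[0,0,0]},
])

```text
time: 47.63
tcp_pos: [466.5, -314.7, 138.5]
eef_rot: [-179.9, -0.0, 81.8]
ft_force: [0.7, -0.7, 0.7]
width: 69.9
finger_force: 0.0
```

```bash
python3 plan.py 467.8,-314.6,50.8,81.7
```

```text
now 47.63 [ 466.5 -314.7  138.5] [-179.9   -0.    81.8] w 69.9 ft [ 0.7 -0.7  0.7] q [ 28.  43.   2. 106.  -3.  31.  24.]
467.8,-314.6,50.8,81.7 d [0.0, 0.1, 8.8] dr [-0.001, -0.0, 0.001] len 88
```

Call:
move_arm([
  {"delta_pos":[0,0.05,1],"dr":[0,0,0]},
  {"delta_pos":[0,0.05,2.5],"dr":[0,0,0]},
  {"delta_pos":[0,0.05,4.5],"dr":[0,0,0]},
  {"delta_pos":[0,0.05,6.5],"dr":[0,0,0]},
  {"delta_pos":[0,0.05,7.8],"dr":[0,0,0]},
  {"delta_pos":[0,0.05,8.5],"dr":[0,0,0]},
  {"delta_pos":[0,0.05,8.8],"dr":[0,0,0]},
  {"delta_pos":[0,0.05,8.8],"dr":[0,0,0]},
])

```text
time: 48.3
tcp_pos: [467.1, -315.1, 50.7]
eef_rot: [-180.0, -0.0, 81.7]
ft_force: [-0.5, -0.1, 0.3]
width: 69.7
finger_force: 0.0
```

Call:
move_arm([
  {"delta_pos":[0,0,0],"dr":[0,0,0]},
  {"delta_pos":[0,0,0],"dr":[0,0,0]},
  {"delta_pos":[0,0,0],"dr":[0,0,0]},
  {"delta_pos":[0,0,0],"dr":[0,0,0]},
  {"delta_pos":[0,0,0],"dr":[0,0,0]},
  {"delta_pos":[0,0,0],"dr":[0,0,0]},
  {"delta_pos":[0,0,0],"dr":[0,0,0]},
  {"delta_pos":[0,0,0],"dr":[0,0,0]},
], grip=2.5, force=20)

```text
time: 48.97
tcp_pos: [467.2, -315.2, 51.5]
eef_rot: [180.0, 0.0, 81.7]
ft_force: [-0.5, 1.1, 4.6]
width: 37.7
finger_force: 20.0
```

Call:
move_arm([
  {"delta_pos":[0,0,-0.5],"dr":[0,0,0]},
  {"delta_pos":[0,0,-2],"dr":[0,0,0]},
  {"delta_pos":[0,0,-4],"dr":[0,0,0]},
  {"delta_pos":[0,0,-6.5],"dr":[0,0,0]},
  {"delta_pos":[0,0,-9],"dr":[0,0,0]},
  {"delta_pos":[0,0,-11.5],"dr":[0,0,0]},
  {"delta_pos":[0,0,-12.6],"dr":[0,0,0]},
  {"delta_pos":[0,0,-13],"dr":[0,0,0]},
])

```text
time: 49.63
tcp_pos: [467.9, -315.6, 183.2]
eef_rot: [179.8, 0.1, 81.7]
ft_force: [-0.3, -0.4, -1.8]
width: 38.0
finger_force: 20.0
```

```bash
python3 plan.py 525,-165,180,81.7 583.1,-15.2,180,81.7 583.1,-15.2,59.3,81.7
```

```text
now 49.63 [ 467.9 -315.6  183.2] [1.798e+02 1.000e-01 8.170e+01] w 38.0 ft [-0.3 -0.4 -1.8] q [ 28.  39.   3. 104.  -3.  37.  24.]
525,-165,180,81.7 d [15.7, 3.5, 0.3] dr [0.003, 0.001, 0.001] len 161
583.1,-15.2,180,81.7 d [15.7, 3.6, 0.0] dr [0.0, 0.0, 0.0] len 161
583.1,-15.2,59.3,81.7 d [0.0, -0.0, 12.1] dr [0.0, 0.0, 0.0] len 121
```

Call:
move_arm([
  {"delta_pos":[0.5,0.1,0],"dr":[0,0,0]},
  {"delta_pos":[1.8,0.4,0],"dr":[0,0,0]},
  {"delta_pos":[3.6,0.8,0],"dr":[0,0,0]},
  {"delta_pos":[6,1.3,0],"dr":[0,0,0]},
  {"delta_pos":[8.4,1.9,0],"dr":[0,0,0]},
  {"delta_pos":[10.8,2.4,0],"dr":[0,0,0]},
  {"delta_pos":[13.2,2.9,0],"dr":[0,0,0]},
  {"delta_pos":[15.7,3.5,0],"dr":[0,0,0]},
])

```text
time: 50.3
tcp_pos: [523.3, -163.0, 179.5]
eef_rot: [-179.8, -0.0, 81.7]
ft_force: [0.9, -0.7, -1.6]
width: 37.9
finger_force: 20.0
```

Call:
move_arm([
  {"delta_pos":[2.4,0.6,0],"dr":[0,0,0]},
  {"delta_pos":[4.8,1.1,0],"dr":[0,0,0]},
  {"delta_pos":[7.2,1.7,0],"dr":[0,0,0]},
  {"delta_pos":[9.6,2.2,0],"dr":[0,0,0]},
  {"delta_pos":[12,2.8,0],"dr":[0,0,0]},
  {"delta_pos":[14,3.2,0],"dr":[0,0,0]},
  {"delta_pos":[15.3,3.5,0],"dr":[0,0,0]},
  {"delta_pos":[15.7,3.6,0],"dr":[0,0,0]},
])

```text
time: 50.97
tcp_pos: [582.3, -10.9, 179.7]
eef_rot: [-179.9, -0.1, 82.0]
ft_force: [0.2, 0.9, -1.6]
width: 37.6
finger_force: 20.0
```

Call:
move_arm([
  {"delta_pos":[0,0,0],"dr":[0,0,0]},
  {"delta_pos":[0,0,0],"dr":[0,0,0]},
  {"delta_pos":[0,0,0],"dr":[0,0,0]},
  {"delta_pos":[0,0,0],"dr":[0,0,0]},
  {"delta_pos":[0,0,0],"dr":[0,0,0]},
  {"delta_pos":[0,0,0],"dr":[0,0,0]},
  {"delta_pos":[0,0,0],"dr":[0,0,0]},
  {"delta_pos":[0,0,0],"dr":[0,0,0]},
])

```text
time: 51.63
tcp_pos: [582.4, -14.8, 181.2]
eef_rot: [180.0, -0.0, 81.7]
ft_force: [0.4, -0.1, -1.3]
width: 38.1
finger_force: 20.0
```

```bash
python3 plan.py 583.1,-15.6,84,81.7
```

```text
now 51.63 [582.4 -14.8 181.2] [180.   -0.   81.7] w 38.1 ft [ 0.4 -0.1 -1.3] q [ -7.  41.   7. 101.  -8.  39.  -4.]
583.1,-15.6,84,81.7 d [-0.1, 0.1, 9.7] dr [0.0, -0.0, 0.001] len 97
```

Call:
move_arm([
  {"delta_pos":[0,0.05,0.5],"dr":[0,0,0]},
  {"delta_pos":[0,0.05,2],"dr":[0,0,0]},
  {"delta_pos":[0,0.05,4],"dr":[0,0,0]},
  {"delta_pos":[0,0.05,6],"dr":[0,0,0]},
  {"delta_pos":[0,0.05,8],"dr":[0,0,0]},
  {"delta_pos":[0,0.05,9.2],"dr":[0,0,0]},
  {"delta_pos":[0,0.05,9.6],"dr":[0,0,0]},
  {"delta_pos":[0,0.05,9.6],"dr":[0,0,0]},
])

```text
time: 52.3
tcp_pos: [582.4, -14.6, 84.1]
eef_rot: [-179.9, 0.0, 81.8]
ft_force: [0.2, 0.2, -2.0]
width: 37.6
finger_force: 20.0
```

Call:
move_arm([
  {"delta_pos":[0,0,0.5],"dr":[0,0,0]},
  {"delta_pos":[0,0,1],"dr":[0,0,0]},
  {"delta_pos":[0,0,1.5],"dr":[0,0,0]},
  {"delta_pos":[0,0,2],"dr":[0,0,0]},
  {"delta_pos":[0,0,2.3],"dr":[0,0,0]},
  {"delta_pos":[0,0,2.4],"dr":[0,0,0]},
  {"delta_pos":[0,0,2.5],"dr":[0,0,0]},
  {"delta_pos":[0,0,2.5],"dr":[0,0,0]},
])

```text
time: 52.97
tcp_pos: [582.9, -14.6, 60.0]
eef_rot: [-180.0, -0.0, 81.8]
ft_force: [-0.1, -0.1, -1.6]
width: 37.6
finger_force: 20.0
```

```bash
python3 plan.py 583.1,-15.4,59.1,81.7
```

```text
now 52.97 [582.9 -14.6  60. ] [-180.    -0.    81.8] w 37.6 ft [-0.1 -0.1 -1.6] q [ -6.  51.   5. 105.  -9.  24.  -3.]
583.1,-15.4,59.1,81.7 d [-0.1, 0.0, 0.1] dr [-0.0, -0.0, 0.001] len 1
```

Call:
move_arm([
  {"delta_pos":[-0.05,0,0.03],"dr":[0,0,0]},
  {"delta_pos":[-0.05,0,0.06],"dr":[0,0,0]},
  {"delta_pos":[-0.05,0,0.1],"dr":[0,0,0]},
  {"delta_pos":[-0.05,0,0.1],"dr":[0,0,0]},
  {"delta_pos":[-0.05,0,0.1],"dr":[0,0,0]},
  {"delta_pos":[-0.05,0,0.1],"dr":[0,0,0]},
  {"delta_pos":[-0.05,0,0.1],"dr":[0,0,0]},
  {"delta_pos":[-0.05,0,0.1],"dr":[0,0,0]},
])

```text
time: 53.63
tcp_pos: [583.0, -15.2, 59.5]
eef_rot: [180.0, -0.0, 81.7]
ft_force: [-2.0, -0.4, 5.4]
width: 37.8
finger_force: 20.0
```

Call:
move_arm([
  {"delta_pos":[0,0,0],"dr":[0,0,0]},
  {"delta_pos":[0,0,0],"dr":[0,0,0]},
  {"delta_pos":[0,0,0],"dr":[0,0,0]},
  {"delta_pos":[0,0,0],"dr":[0,0,0]},
  {"delta_pos":[0,0,0],"dr":[0,0,0]},
  {"delta_pos":[0,0,0],"dr":[0,0,0]},
  {"delta_pos":[0,0,0],"dr":[0,0,0]},
  {"delta_pos":[0,0,0],"dr":[0,0,0]},
], grip=7)

```text
time: 54.3
tcp_pos: [582.8, -15.1, 59.1]
eef_rot: [-180.0, -0.0, 81.8]
ft_force: [0.4, -0.5, 0.4]
width: 69.8
finger_force: 0.0
```

Call:
move_arm([
  {"delta_pos":[0,0,-0.5],"dr":[0,0,0]},
  {"delta_pos":[0,0,-2],"dr":[0,0,0]},
  {"delta_pos":[0,0,-4],"dr":[0,0,0]},
  {"delta_pos":[0,0,-6.5],"dr":[0,0,0]},
  {"delta_pos":[0,0,-9],"dr":[0,0,0]},
  {"delta_pos":[0,0,-11],"dr":[0,0,0]},
  {"delta_pos":[0,0,-11.8],"dr":[0,0,0]},
  {"delta_pos":[0,0,-12],"dr":[0,0,0]},
])

```text
time: 54.97
tcp_pos: [583.9, -15.2, 181.0]
eef_rot: [179.8, -0.0, 81.7]
ft_force: [-0.5, 1.2, -0.4]
width: 70.0
finger_force: 0.0
```

```bash
python3 plan.py 570,-170,180,79 557,-325,180,76 557,-325,140,76
```

```text
now 54.97 [583.9 -15.2 181. ] [179.8  -0.   81.7] w 70.0 ft [-0.5  1.2 -0.4] q [ -7.  41.   7. 101.  -8.  38.  -4.]
570,-170,180,79 d [-15.5, 0.8, 0.1] dr [0.003, -0.001, 0.048] len 155
557,-325,180,76 d [-15.5, 1.7, 0.0] dr [-0.0, -0.0, 0.052] len 156
557,-325,140,76 d [0.0, -0.0, 4.0] dr [0.0, 0.0, 0.0] len 40
```

Call:
move_arm([
  {"delta_pos":[-0.6,0,0],"dr":[0,0,0]},
  {"delta_pos":[-2,0.1,0],"dr":[0,0,0.01]},
  {"delta_pos":[-4,0.2,0],"dr":[0,0,0.01]},
  {"delta_pos":[-6,0.3,0],"dr":[0,0,0.02]},
  {"delta_pos":[-8.4,0.4,0],"dr":[0,0,0.03]},
  {"delta_pos":[-10.8,0.6,0],"dr":[0,0,0.03]},
  {"delta_pos":[-13.2,0.7,0],"dr":[0,0,0.04]},
  {"delta_pos":[-15.5,0.8,0],"dr":[0,0,0.048]},
])

```text
time: 55.63
tcp_pos: [566.7, -172.6, 177.4]
eef_rot: [-179.8, 0.1, 78.8]
ft_force: [-0.2, 0.1, -0.2]
width: 69.8
finger_force: 0.0
```

Call:
move_arm([
  {"delta_pos":[-2.4,0.3,0],"dr":[0,0,0.01]},
  {"delta_pos":[-4.8,0.5,0],"dr":[0,0,0.02]},
  {"delta_pos":[-7.2,0.8,0],"dr":[0,0,0.02]},
  {"delta_pos":[-9.6,1.1,0],"dr":[0,0,0.03]},
  {"delta_pos":[-12,1.3,0],"dr":[0,0,0.04]},
  {"delta_pos":[-14,1.5,0],"dr":[0,0,0.05]},
  {"delta_pos":[-15.2,1.7,0],"dr":[0,0,0.052]},
  {"delta_pos":[-15.5,1.7,0],"dr":[0,0,0.052]},
])

```text
time: 56.3
tcp_pos: [553.4, -329.1, 177.7]
eef_rot: [-179.9, 0.1, 75.7]
ft_force: [-0.2, -0.4, 1.1]
width: 69.8
finger_force: 0.0
```

Call:
move_arm([
  {"delta_pos":[0,0,0],"dr":[0,0,0]},
  {"delta_pos":[0,0,0.5],"dr":[0,0,0]},
  {"delta_pos":[0,0,1.5],"dr":[0,0,0]},
  {"delta_pos":[0,0,2.5],"dr":[0,0,0]},
  {"delta_pos":[0,0,3.5],"dr":[0,0,0]},
  {"delta_pos":[0,0,4],"dr":[0,0,0]},
  {"delta_pos":[0,0,4],"dr":[0,0,0]},
  {"delta_pos":[0,0,4],"dr":[0,0,0]},
])

```text
time: 56.97
tcp_pos: [555.5, -324.7, 138.5]
eef_rot: [-179.9, -0.0, 76.0]
ft_force: [0.4, 0.3, 0.6]
width: 69.8
finger_force: 0.0
```

```bash
python3 plan.py 557,-324.9,50.8,76
```

```text
now 56.97 [ 555.5 -324.7  138.5] [-179.9   -0.    76. ] w 69.8 ft [0.4 0.3 0.6] q [23. 48.  5. 92. -6. 41. 17.]
557,-324.9,50.8,76 d [0.0, 0.2, 8.8] dr [-0.001, -0.0, 0.001] len 88
```

Call:
move_arm([
  {"delta_pos":[0,0.1,1],"dr":[0,0,0]},
  {"delta_pos":[0,0.1,2.5],"dr":[0,0,0]},
  {"delta_pos":[0,0.1,4.5],"dr":[0,0,0]},
  {"delta_pos":[0,0.1,6.5],"dr":[0,0,0]},
  {"delta_pos":[0,0.1,7.8],"dr":[0,0,0]},
  {"delta_pos":[0,0.1,8.5],"dr":[0,0,0]},
  {"delta_pos":[0,0.1,8.8],"dr":[0,0,0]},
  {"delta_pos":[0,0.1,8.8],"dr":[0,0,0]},
])

```text
time: 57.63
tcp_pos: [556.6, -325.3, 50.8]
eef_rot: [-180.0, -0.0, 76.0]
ft_force: [-0.5, -0.1, 0.4]
width: 70.1
finger_force: 0.0
```

Call:
move_arm([
  {"delta_pos":[0,0,0],"dr":[0,0,0]},
  {"delta_pos":[0,0,0],"dr":[0,0,0]},
  {"delta_pos":[0,0,0],"dr":[0,0,0]},
  {"delta_pos":[0,0,0],"dr":[0,0,0]},
  {"delta_pos":[0,0,0],"dr":[0,0,0]},
  {"delta_pos":[0,0,0],"dr":[0,0,0]},
  {"delta_pos":[0,0,0],"dr":[0,0,0]},
  {"delta_pos":[0,0,0],"dr":[0,0,0]},
], grip=3.5, force=20)

```text
time: 58.3
tcp_pos: [557.0, -325.5, 51.8]
eef_rot: [179.9, 0.0, 76.0]
ft_force: [-2.1, 1.0, 5.5]
width: 45.7
finger_force: 20.0
```

Call:
move_arm([
  {"delta_pos":[0,0,-0.5],"dr":[0,0,0]},
  {"delta_pos":[0,0,-2],"dr":[0,0,0]},
  {"delta_pos":[0,0,-4],"dr":[0,0,0]},
  {"delta_pos":[0,0,-6.5],"dr":[0,0,0]},
  {"delta_pos":[0,0,-9],"dr":[0,0,0]},
  {"delta_pos":[0,0,-11.5],"dr":[0,0,0]},
  {"delta_pos":[0,0,-12.6],"dr":[0,0,0]},
  {"delta_pos":[0,0,-13],"dr":[0,0,0]},
])

```text
time: 58.97
tcp_pos: [557.4, -325.8, 183.0]
eef_rot: [179.8, 0.0, 76.0]
ft_force: [-0.2, 0.0, -1.6]
width: 45.9
finger_force: 20.0
```

```bash
python3 plan.py 563,-205,180,76 568,-83.3,180,76
```

```text
now 58.97 [ 557.4 -325.8  183. ] [179.8   0.   76. ] w 45.9 ft [-0.2  0.  -1.6] q [23. 45.  6. 90. -6. 46. 17.]
563,-205,180,76 d [11.9, -2.4, 0.3] dr [0.003, 0.001, 0.0] len 121
568,-83.3,180,76 d [11.9, -2.5, -0.0] dr [0.0, 0.0, 0.0] len 122
```

Call:
move_arm([
  {"delta_pos":[0.5,-0.1,0],"dr":[0,0,0]},
  {"delta_pos":[1.5,-0.3,0],"dr":[0,0,0]},
  {"delta_pos":[3,-0.6,0],"dr":[0,0,0]},
  {"delta_pos":[4.8,-1,0],"dr":[0,0,0]},
  {"delta_pos":[6.6,-1.3,0],"dr":[0,0,0]},
  {"delta_pos":[8.4,-1.7,0],"dr":[0,0,0]},
  {"delta_pos":[10.2,-2,0],"dr":[0,0,0]},
  {"delta_pos":[12,-2.4,0],"dr":[0,0,0]},
])

```text
time: 59.63
tcp_pos: [561.6, -199.5, 179.6]
eef_rot: [-179.8, -0.1, 76.1]
ft_force: [0.4, 0.3, -2.0]
width: 45.7
finger_force: 20.0
```

Call:
move_arm([
  {"delta_pos":[1.8,-0.4,0],"dr":[0,0,0]},
  {"delta_pos":[3.6,-0.8,0],"dr":[0,0,0]},
  {"delta_pos":[5.4,-1.1,0],"dr":[0,0,0]},
  {"delta_pos":[7.2,-1.5,0],"dr":[0,0,0]},
  {"delta_pos":[9,-1.9,0],"dr":[0,0,0]},
  {"delta_pos":[10.6,-2.2,0],"dr":[0,0,0]},
  {"delta_pos":[11.5,-2.4,0],"dr":[0,0,0]},
  {"delta_pos":[11.9,-2.5,0],"dr":[0,0,0]},
])

```text
time: 60.3
tcp_pos: [566.0, -77.7, 180.1]
eef_rot: [-179.8, -0.1, 76.3]
ft_force: [0.1, -0.9, -1.9]
width: 45.9
finger_force: 20.0
```

Call:
move_arm([
  {"delta_pos":[0,0,0],"dr":[0,0,0]},
  {"delta_pos":[0,0,0],"dr":[0,0,0]},
  {"delta_pos":[0,0,0],"dr":[0,0,0]},
  {"delta_pos":[0,0,0],"dr":[0,0,0]},
  {"delta_pos":[0,0,0],"dr":[0,0,0]},
  {"delta_pos":[0,0,0],"dr":[0,0,0]},
  {"delta_pos":[0,0,0],"dr":[0,0,0]},
  {"delta_pos":[0,0,0],"dr":[0,0,0]},
])

```text
time: 60.97
tcp_pos: [566.8, -81.7, 181.1]
eef_rot: [180.0, -0.0, 76.0]
ft_force: [0.9, -0.1, -2.2]
width: 46.0
finger_force: 20.0
```

```bash
python3 plan.py 568,-83.4,84,76
```

```text
now 60.97 [566.8 -81.7 181.1] [180.  -0.  76.] w 46.0 ft [ 0.9 -0.1 -2.2] q [ -1.  40.   8. 103.  -8.  38.  -2.]
568,-83.4,84,76 d [-0.1, 0.2, 9.7] dr [0.0, -0.0, -0.0] len 97
```

Call:
move_arm([
  {"delta_pos":[-0.05,0.1,0.5],"dr":[0,0,0]},
  {"delta_pos":[-0.1,0.1,2],"dr":[0,0,0]},
  {"delta_pos":[-0.1,0.1,4],"dr":[0,0,0]},
  {"delta_pos":[-0.1,0.1,6],"dr":[0,0,0]},
  {"delta_pos":[-0.1,0.1,8],"dr":[0,0,0]},
  {"delta_pos":[-0.1,0.1,9.2],"dr":[0,0,0]},
  {"delta_pos":[-0.1,0.1,9.6],"dr":[0,0,0]},
  {"delta_pos":[-0.1,0.1,9.6],"dr":[0,0,0]},
])

```text
time: 61.63
tcp_pos: [567.0, -82.7, 84.1]
eef_rot: [-179.9, 0.0, 76.0]
ft_force: [-0.5, -0.7, -2.0]
width: 45.4
finger_force: 20.0
```

Call:
move_arm([
  {"delta_pos":[0,0,0.5],"dr":[0,0,0]},
  {"delta_pos":[0,0,1],"dr":[0,0,0]},
  {"delta_pos":[0,0,1.5],"dr":[0,0,0]},
  {"delta_pos":[0,0,2],"dr":[0,0,0]},
  {"delta_pos":[0,0,2.3],"dr":[0,0,0]},
  {"delta_pos":[0,0,2.4],"dr":[0,0,0]},
  {"delta_pos":[0,0,2.5],"dr":[0,0,0]},
  {"delta_pos":[0,0,2.5],"dr":[0,0,0]},
])

```text
time: 62.3
tcp_pos: [567.6, -82.7, 60.1]
eef_rot: [180.0, -0.0, 76.0]
ft_force: [-1.4, 0.3, -1.1]
width: 46.0
finger_force: 20.0
```

```bash
python3 plan.py 568,-83.3,59.1,76
```

```text
now 62.3 [567.6 -82.7  60.1] [180.  -0.  76.] w 46.0 ft [-1.4  0.3 -1.1] q [  1.  51.   5. 106. -10.  23.  -1.]
568,-83.3,59.1,76 d [-0.0, 0.1, 0.1] dr [0.0, -0.0, 0.0] len 1
```

Lower 1 mm, release, rise, back away toward the robot, then check.

Call:
move_arm([
  {"delta_pos":[-0.05,0,0.03],"dr":[0,0,0]},
  {"delta_pos":[-0.05,0,0.06],"dr":[0,0,0]},
  {"delta_pos":[-0.05,0,0.1],"dr":[0,0,0]},
  {"delta_pos":[-0.05,0,0.1],"dr":[0,0,0]},
  {"delta_pos":[-0.05,0,0.1],"dr":[0,0,0]},
  {"delta_pos":[-0.05,0,0.1],"dr":[0,0,0]},
  {"delta_pos":[-0.05,0,0.1],"dr":[0,0,0]},
  {"delta_pos":[-0.05,0,0.1],"dr":[0,0,0]},
])

```text
time: 62.97
tcp_pos: [567.5, -83.3, 59.8]
eef_rot: [180.0, -0.0, 76.0]
ft_force: [-1.7, 0.1, 6.5]
width: 45.6
finger_force: 20.0
```

Call:
move_arm([
  {"delta_pos":[0,0,0],"dr":[0,0,0]},
  {"delta_pos":[0,0,0],"dr":[0,0,0]},
  {"delta_pos":[0,0,0],"dr":[0,0,0]},
  {"delta_pos":[0,0,0],"dr":[0,0,0]},
  {"delta_pos":[0,0,0],"dr":[0,0,0]},
  {"delta_pos":[0,0,0],"dr":[0,0,0]},
  {"delta_pos":[0,0,0],"dr":[0,0,0]},
  {"delta_pos":[0,0,0],"dr":[0,0,0]},
], grip=7)

```text
time: 63.63
tcp_pos: [567.4, -83.2, 59.1]
eef_rot: [-180.0, -0.0, 76.0]
ft_force: [-0.0, 0.4, -0.1]
width: 70.2
finger_force: 0.0
```

Call:
move_arm([
  {"delta_pos":[0,0,-0.5],"dr":[0,0,0]},
  {"delta_pos":[0,0,-2],"dr":[0,0,0]},
  {"delta_pos":[0,0,-4],"dr":[0,0,0]},
  {"delta_pos":[0,0,-6.5],"dr":[0,0,0]},
  {"delta_pos":[0,0,-9],"dr":[0,0,0]},
  {"delta_pos":[0,0,-11.5],"dr":[0,0,0]},
  {"delta_pos":[0,0,-13.5],"dr":[0,0,0]},
  {"delta_pos":[0,0,-15],"dr":[0,0,0]},
])

```text
time: 64.3
tcp_pos: [568.0, -83.3, 211.6]
eef_rot: [179.9, -0.0, 76.0]
ft_force: [0.8, -0.9, 0.2]
width: 70.1
finger_force: 0.0
```

Call:
move_arm([
  {"delta_pos":[-2,0,0],"dr":[0,0,0]},
  {"delta_pos":[-5,0,0],"dr":[0,0,0]},
  {"delta_pos":[-8,0,0],"dr":[0,0,0]},
  {"delta_pos":[-12,0,0],"dr":[0,0,0]},
  {"delta_pos":[-16,0,0],"dr":[0,0,0]},
  {"delta_pos":[-20,0,0],"dr":[0,0,0]},
  {"delta_pos":[-23,0,0],"dr":[0,0,0]},
  {"delta_pos":[-24,0,0],"dr":[0,0,0]},
])

```text
time: 64.97
tcp_pos: [506.3, -323.0, 209.7]
eef_rot: [180.0, 0.3, 75.5]
ft_force: [0.2, -0.9, -0.1]
width: 70.0
finger_force: 0.0
```

Call:
move_arm([
  {"delta_pos":[0,0,0],"dr":[0,0,0]},
  {"delta_pos":[0,0,0],"dr":[0,0,0]},
  {"delta_pos":[0,0,0],"dr":[0,0,0]},
  {"delta_pos":[0,0,0],"dr":[0,0,0]},
  {"delta_pos":[0,0,0],"dr":[0,0,0]},
  {"delta_pos":[0,0,0],"dr":[0,0,0]},
  {"delta_pos":[0,0,0],"dr":[0,0,0]},
  {"delta_pos":[0,0,0],"dr":[0,0,0]},
])

```text
time: 65.63
tcp_pos: [509.6, -315.7, 209.1]
eef_rot: [-180.0, -0.0, 76.1]
ft_force: [0.3, -0.1, 0.3]
width: 70.1
finger_force: 0.0
```

```bash
python3 bands.py 3
```

```text
top >80 [274, 192, 24, 25, 473] [592.3  48. ] [43.7 43.5] 78.5 z [ 87. 106. 110.]
top >80 [305, 196, 29, 21, 556] [581.6 -15.3] [54.3 38.1] 81.8 z [ 86.  93. 106.]
top >80 [342, 196, 26, 26, 566] [566.9 -82.7] [45.9 46.1] 76.1 z [ 88.  93. 108.]
top >95 [274, 192, 23, 22, 402] [592.9  48.4] [42.2 41.9] 82.2 z [100. 106. 110.]
top >95 [315, 199, 9, 12, 70] [579.7 -15.3] [15.3 20.1] 81.8 z [ 97. 105. 109.]
top >95 [349, 199, 14, 14, 154] [567.2 -83.7] [25.3 25.6] 81.5 z [101. 106. 109.]
top 40-60 [277, 208, 22, 14, 46] [579.4  45.9] [18.7 44.2] 11.3 z [43. 51. 57.]
top 40-60 [306, 216, 28, 5, 54] [565.7 -13.6] [53.9  6.8] 83.3 z [43. 51. 56.]
top 40-60 [147, 260, 30, 74, 955] [457.2 311.9] [142.3  39.2] 5.3 z [42. 44. 47.]
top 17-40 [363, 175, 18, 20, 271] [ 628.4 -130.4] [35.3 37.7] 80.7 z [25. 32. 36.]
top 17-40 [265, 178, 18, 18, 200] [655.   71.5] [35.2 34.6] 37.1 z [17. 23. 28.]
top 17-40 [279, 213, 21, 12, 52] [578.8  45.2] [15.7 42.9] 12.9 z [18. 28. 38.]
top 17-40 [306, 218, 28, 7, 70] [566.2 -13.2] [55.1  8. ] 80.8 z [18. 29. 39.]
top 17-40 [341, 223, 23, 6, 63] [546.2 -76.5] 
[... 1169 characters left out ...]
 [168.3  51.8] 88.9 z [22. 28. 32.]
scene 17-40 [454, 197, 92, 126, 1377] [459.4 313.9] [243.  150.9] 5.5 z [18. 20. 23.]
scene 17-40 [486, 216, 28, 78, 679] [460.4 313.3] [153.4  45.3] 5.4 z [21. 34. 40.]
scene 17-40 [508, 232, 6, 28, 57] [445.7 329.9] [59.4 10.7] 7.1 z [30. 37. 39.]
scene 17-40 [247, 252, 33, 21, 228] [586.8 -77.6] [29.3 57.1] 24.2 z [18. 28. 39.]
scene 17-40 [215, 269, 23, 22, 392] [ 631.5 -130.4] [38.2 36.3] 9.4 z [21. 31. 33.]
scene 17-40 [281, 268, 36, 19, 227] [599.3 -11.2] [25.4 60. ] 19.1 z [19. 30. 39.]
scene 17-40 [320, 282, 27, 19, 178] [610.   50.1] [21.5 44.5] 7.8 z [18. 28. 39.]
scene 17-40 [327, 311, 23, 20, 282] [656.9  71.2] [36.4 35.7] 43.8 z [18. 22. 26.]
```

View pics/scene3.png

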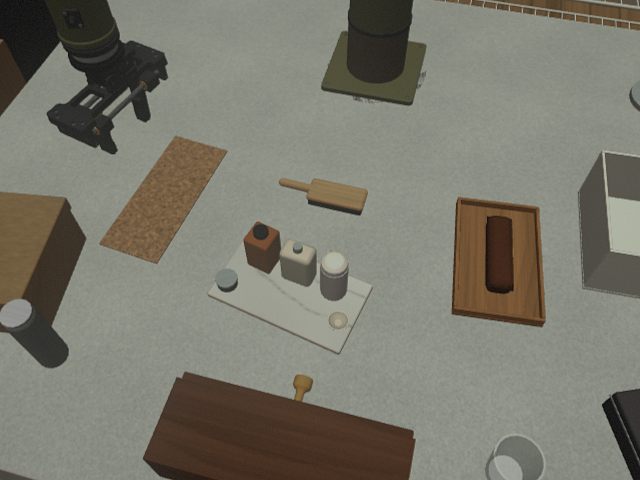

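The picture shows the bottle (262,245), flask (298,262) and can (334,275) back on the slab. They are within about 2 mm of their starting points, measured from the same views. The case lies flat in the tray (498,255), and the tin, dish and brush are unmoved. The arm is clear, so I'm handing in.

```bash
python3 -c "
from rig import manip
print(manip.close_job())"
```

```text
the job is handed in; nothing more can be done
None
```

The job is handed in at about 66 s: the case lies flat in the tray, and the bottle, can and flask are back upright on the slab within about 2 mm of where they stood; the tin, dish and brush did not move, and the judge's result was not shown.

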